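# Clear the work plate and weigh the brass chips

### The arm

A 6-joint arm with a two-finger parallel gripper is mounted at the origin on the work surface. World frame = base frame: x ahead of the robot, y to its left, z up, the work surface at z = 0. Lengths are in m, angles in rad, forces in N, time in s.
With the tool pointing down it reaches from about 0.35 to 0.925 m from the base axis. Payload 6.4 kg.
Tool frame: the origin (TCP) lies midway between the tips of the shut fingers; the grasp point (between the pads) lies 19 mm behind it (pinch_z is the distance from the TCP to the grasp point, in m); z points along the fingers, y is the line along which they close (so a half turn about z gives the same grasp; the last joint's range is limited). The gripper opens to 85 mm and grips with 20 to 120 N. Pads are 22 mm wide; open, the fingers measure 114 mm over their backs; the gripper's body (76 mm by 85 mm) begins 54 mm behind the grasp point. The pads swing forward as they close: fully open they stand 13 mm farther back than shut.
Start: joints at [-1.353, 0.245, 1.558, -0, 1.339, -0.174], TCP at [0.248, -0.601, 0.204] pointing down, gripper open.
Joint ranges: [-3.13, 3.13], [-1.02, 2.26], [0.13, 2.54], [-0.95, 4.09], [0.21, 2.88], [-2.74, 2.74]. Speed limits (rad/s): [2.57, 2.57, 3.14, 3.14, 3.14, 3.14].

### API

Orientations are given as a 3x3 rotation matrix whose columns are the frame's x, y, z axes.
In Python, from cell import * gives the robot as it stands.
- The arm moves only by the shell command python3 -m crank 'ROWS'. ROWS is JSON, a list of rows, each a list of 7 numbers: the shift along the tool's x, y, z each as a share of 40 mm, from -1 to 1, then the turn, a rotation vector about the tool's x, y, z each as a share of 0.12 rad, from -1 to 1, then the finger opening in mm, from 0 to 85.4. In form: [[dx, dy, dz, ax, ay, az, hand], ...]. A call has 1 to 10 rows; each row shifts and turns the commanded pose from where the row before left it, along the tool's axes as they then stand; what a row does not reach is not made up. A row lasts 1/12 s, in which the tool goes at most 41.7 mm and 7.16 degrees, less where a joint would pass 70% of its speed; a pose out of reach is approached as far as the arm can. A call with a number of a shift or a turn outside -1 to 1 is refused whole. A call with a gripper value outside its range is refused whole. The fingers move at their own pace and stop on an object; the grip force is fixed at half the most. Time passes only in rows, so rows that do not move let the fingers close. It gives the time, the measured TCP pose, the force, the opening and the grip force at its end, in the units of the state.
- get_state(): the state, without advancing time (a new reading comes with each control period).
- read_camera(name): name is "side" or "top" or "wrist"; returns (picture, depth): 384x512x3 uint8, red, green, blue; 384x512 float32, m along the optical axis (not along the pixel's ray), 0 where there is no reading.
- camera_model(name): a dict with "mtx" (3x3 intrinsics, pixels), "R" (3x3) and "t" (3): a world point X has camera coordinates R X + t. Camera axes: x right, y down, z forward; pixel columns grow to the right and rows downward; lengths in m; the calibration is good to about 2 mm. A picture is of the moment at which its call begins: read the wrist's pose just before it. camera_model takes no time and is no camera call; for the wrist camera it gives the pose at the moment of the call.
- finish_job(): hands the job in; it is judged then, once.
The state is a dict: "t": time; "joint_positions": joint angles; "qvel": joint speeds; "joint_efforts": joint torques, N m; "ee_pos": TCP position; "tool_rot": TCP orientation; "contact_force": force on the tool from outside, world axes, zero at the start; "moment": the same for the moment, N m; "finger_gap": opening from 0.0 (shut) to 1.0 (fully open); "grip_force": force on a finger pad.
Only numpy, scipy, OpenCV 4.12 (cv2) and the standard library are available. Lean on these libraries where they do the work, as an engineer would, in place of code of your own. Each camera call takes 0.05 s, during which the arm holds its last target. There are 200 camera calls.

### The job

Clear the work plate: first lift the oil can off it by its handle and stand it in the drip tray, and stand the finished sleeves from the plate in the parts tray; then, with the chip pan still on its bracket, use the scraper block - not your fingers - to wipe every brass chip off the plate into the pan (a chip that strays onto the bench may be picked up and put in the pan), and put the scraper back upright in its holder. When all the chips are in, lift the pan by its bar and set it down level, square and centred on the platform of the scale, with all the chips still in it. Keep the can upright, drop neither can nor pan, and leave the other things on the bench where they are.

Things in the scene. Friction and masses are not known exactly. Their poses are not given: they have to be found in the camera images.
- plate: Fixed dark steel work plate on a low grey stand. Top 200 mm (its x) by 240 mm (its y), flat, no rims, 60 mm above the bench; origin on the bench under its middle. On its +y side two steel bracket arms, 10 mm high with 8 mm end lips, carry the chip pan: the pan's origin rests 178 mm along the plate's +y, 10 mm above the bench.
- pan: Loose open chip pan, 230 (its x) by 110 (y) by 42 mm, walls and floor 3 mm, 0.4 kg; origin under its middle. A round carrying bar, 12 mm thick, runs along x over the middle, axis 105 mm above the origin, a strap at each end; chips fall in under it. It starts on the plate's bracket, x along the plate's x, wall 3 mm from the plate's +y edge, rim 8 mm below its top.
- can: Loose oil can, 0.4 kg: round grey drum 64 mm wide, cone shoulder up to 88 mm, small spout, black strap handle on top. The handle bar runs along the can's x: 60 mm long, 14 mm wide (y), 8 mm thick, its middle 126 mm above the origin, supports at 28 mm either side, 34 mm free under it. Origin under its middle, z up. It starts on the plate.
- scraper: Loose scraper block, 0.22 kg: a rubber-soled foot 120 mm (its x) by 40 mm (y), 14 mm high, and on its middle an upright wooden grip 74 mm (x) by 24 mm (y), from 14 to 64 mm above the origin. Origin under its middle, z up. Grip it across the 24 mm, about 42 mm above the origin. It starts upright in its holder.
- rest: Fixed black holder tray for the scraper: 156 mm (its x) by 76 mm (its y), rim 12 mm high, walls 3 mm, floor 3 mm above the bench; origin on the bench under its middle. The scraper stands in it lengthwise.
- driptray: Fixed square steel drip tray, empty: 126 by 126 mm, rim 12 mm high, walls 3 mm, floor 3 mm above the bench; origin on the bench under its middle.
- scale: Fixed bench scale. Steel weighing platform 270 mm (its x) by 196 mm (its y), flat, 55 mm above the bench, rigid; origin on the bench under the platform's middle. The lower display console projects from the -x side of the platform.
- parts_tray: Fixed grey plastic parts tray, empty: 70 mm (its x) by 150 mm (its y), rim 12 mm high, walls 3 mm, floor 3 mm above the bench; origin on the bench under its middle. Three sleeves stand in it side by side along its y.
- sleeve1: Finished steel sleeve standing on the plate: round, 28 mm wide up to 30 mm, 25 mm wide above, 46 mm high, dark bore in its top, 0.14 kg; origin under its middle, z up. Two or three of the three sleeves are present (absent ones read None).
- sleeve2: Finished steel sleeve standing on the plate: round, 28 mm wide up to 30 mm, 25 mm wide above, 46 mm high, dark bore in its top, 0.14 kg; origin under its middle, z up. Two or three of the three sleeves are present (absent ones read None).
- sleeve3: Finished steel sleeve standing on the plate: round, 28 mm wide up to 30 mm, 25 mm wide above, 46 mm high, dark bore in its top, 0.14 kg; origin under its middle, z up. Two or three of the three sleeves are present (absent ones read None).
- chip1: Thick brass turning chip, U-shaped: 16 mm along its x, 20 mm along its y, 7 mm high, 12 g; origin under its middle, z up (on top when turned over). The two arms of the U point to +x; fingers closing along its y meet the outsides of the arms. Three to six of the six chips are present, lying on the plate (absent ones read None).
- chip2: Thick brass turning chip, U-shaped: 16 mm along its x, 20 mm along its y, 7 mm high, 12 g; origin under its middle, z up (on top when turned over). The two arms of the U point to +x; fingers closing along its y meet the outsides of the arms. Three to six of the six chips are present, lying on the plate (absent ones read None).
- chip3: Thick brass turning chip, U-shaped: 16 mm along its x, 20 mm along its y, 7 mm high, 12 g; origin under its middle, z up (on top when turned over). The two arms of the U point to +x; fingers closing along its y meet the outsides of the arms. Three to six of the six chips are present, lying on the plate (absent ones read None).
- chip4: Thick brass turning chip, U-shaped: 16 mm along its x, 20 mm along its y, 7 mm high, 12 g; origin under its middle, z up (on top when turned over). The two arms of the U point to +x; fingers closing along its y meet the outsides of the arms. Three to six of the six chips are present, lying on the plate (absent ones read None).
- chip5: Thick brass turning chip, U-shaped: 16 mm along its x, 20 mm along its y, 7 mm high, 12 g; origin under its middle, z up (on top when turned over). The two arms of the U point to +x; fingers closing along its y meet the outsides of the arms. Three to six of the six chips are present, lying on the plate (absent ones read None).
- chip6: Thick brass turning chip, U-shaped: 16 mm along its x, 20 mm along its y, 7 mm high, 12 g; origin under its middle, z up (on top when turned over). The two arms of the U point to +x; fingers closing along its y meet the outsides of the arms. Three to six of the six chips are present, lying on the plate (absent ones read None).
- bushing_a: Bystander: turned steel flanged bushing lying away from the plate, 34 mm wide, 34 mm high; origin under its middle.
- bushing_b: Bystander: plain turned steel slug lying away from the plate, 28 mm wide, 26 mm high; origin under its middle.
- jar_lid: Bystander: round plastic jar lid, 96 mm wide, 14 mm high; origin under its middle.
- screwdriver: Bystander: screwdriver lying on the bench; origin under its middle.
- vblock: Bystander: steel V-block, 60 x 50 x 44 mm; origin under its middle.
- parts_jar: Bystander: white plastic jar, 60 mm wide, 62 mm high; origin under its middle.

How it is judged:
By the outcome, as a careful person would: the job done as asked, in the order asked, and still so for the second after the job is handed in, with the robot touching nothing.
Of chip1, chip2, chip3, chip4, chip5, chip6 only 3 to 6 are there at a start; the rules pass over those that are not, and their reading is None.
Of sleeve1, sleeve2, sleeve3 only 2 to 3 are there at a start; the rules pass over those that are not, and their reading is None.
At some moment in a run one of scraper, chip1, chip2, chip3, chip4, chip5, chip6 may be knocked a few centimetres aside while the robot is not near it.
It also fails if it takes over 210 s, if anything falls off the work surface, if the arm or the gripper's body presses on something with over 40 N, if the wrist force passes 120 N, or if a joint passes its speed limit or range.

## Working session

There is one attempt and no reset: what is moved stays moved. The work goes in short steps, Python scripts to look and compute and a shell command to move; the robot and the scene stay as the last step left them, time stands still between calls to the robot, and variables do not carry over. Pictures are saved under pics/ and viewed, at most 16 in all, crops included, and the job is handed in when it is done.

```bash
ls; mkdir -p pics; cat > h.py <<'E'
from cell import *
import numpy as np, cv2
def snap(n,f):
    m=camera_model(n); p,d=read_camera(n); cv2.imwrite(f'pics/{f}.png',p[:,:,::-1]); np.savez(f'pics/{f}.npz',p=p,d=d,**{k:np.array(m[k]) for k in('mtx','R','t')}); return p,d,m
def load(f): return np.load(f'pics/{f}.npz')
def pts(f):
    z=load(f); d=z['d']; v,u=np.mgrid[:d.shape[0],:d.shape[1]]
    K=z['mtx']; c=np.stack([(u-K[0,2])/K[0,0]*d,(v-K[1,2])/K[1,1]*d,d],-1)
    return (c-z['t'])@z['R']   # R^T (c-t)
def onplane(f,u,v,h):
    z=load(f); r=z['R'].T@np.linalg.solve(z['mtx'],[u,v,1]); o=-z['R'].T@z['t']; return o+r*(h-o[2])/r[2]
def proj(f,X):
    z=load(f); c=z['mtx']@(z['R']@np.array(X)+z['t']); return c[:2]/c[2]
E
python3 - <<'E'
from h import *
for n in('top','side','wrist'):
    p,d,m=snap(n,n+'0'); print(n,m['mtx'].round(1).tolist(),(-m['R'].T@m['t']).round(3),m['R'].round(2).tolist(),d.min(),d.max())
a=cv2.imread('pics/top0.png');cv2.imwrite('pics/top0b.png',cv2.resize(a,(800,600),interpolation=cv2.INTER_CUBIC))
a=cv2.imread('pics/side0.png');cv2.imwrite('pics/side0b.png',cv2.resize(a,(800,600),interpolation=cv2.INTER_CUBIC))
E
```

```text
pics
top [[365.5, 0.0, 252.9], [0.0, 365.5, 196.9], [0.0, 0.0, 1.0]] [0.558 0.014 1.217] [[-0.01, -1.0, -0.0], [-1.0, 0.01, -0.04], [0.04, 0.0, -1.0]] 0.0 2.021658
side [[447.1, 0.0, 259.6], [0.0, 447.1, 196.7], [0.0, 0.0, 1.0]] [ 0.357 -0.744  0.868] [[0.94, -0.34, -0.01], [-0.25, -0.67, -0.7], [0.23, 0.66, -0.72]] 0.0 2.715292
wrist [[290.9, 0.0, 252.2], [0.0, 290.9, 188.9], [0.0, 0.0, 1.0]] [ 0.314 -0.572  0.374] [[0.38, -0.92, -0.0], [-0.89, -0.37, 0.28], [-0.26, -0.11, -0.96]] 0.0 1.4635953
```

View pics/top0b.png

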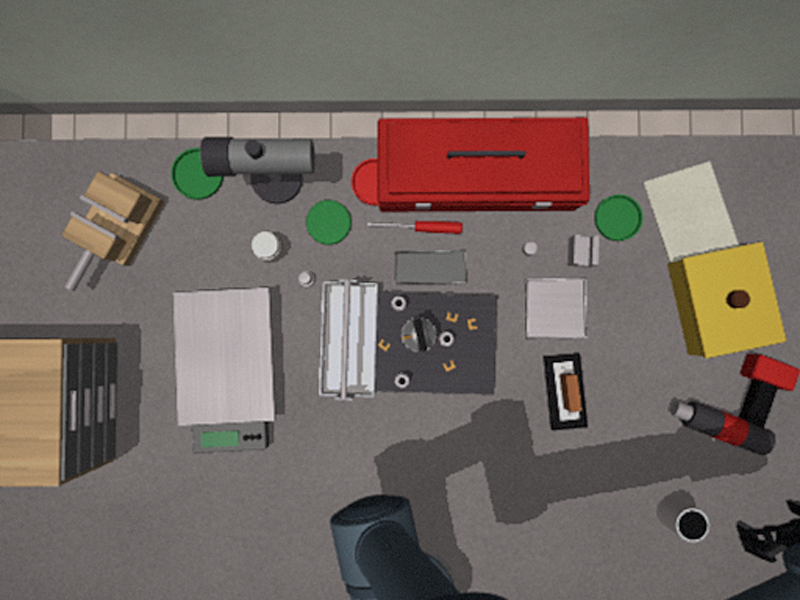

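View pics/side0b.png

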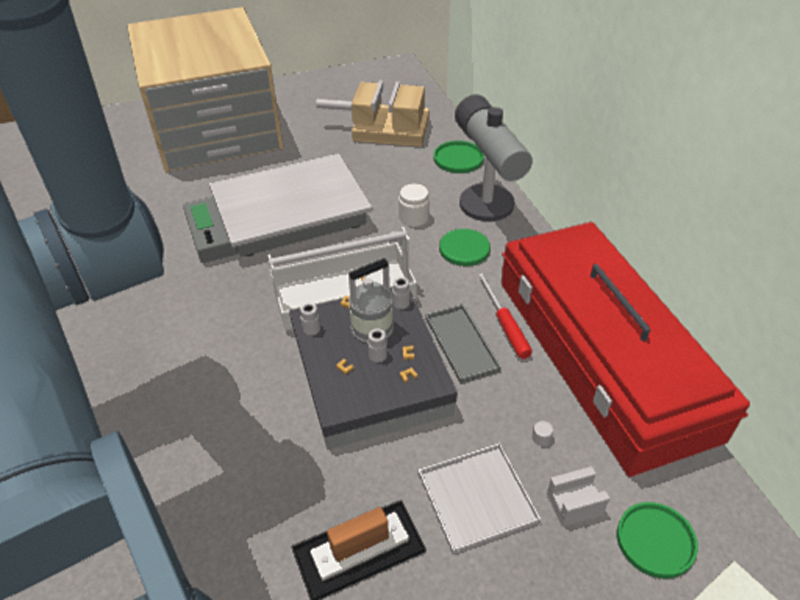

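The top view (800x600) shows the plate at (437,342), the pan at (349,340), the can at (420,335), and sleeves at (399,302), (447,339) and (402,380). Four chips are at (384,345), (452,317), (473,323) and (449,365). The drip tray is at (556,308), the parts tray at (431,267), the scraper holder at (566,391) and the scale at (224,356). The side view agrees with this.

```bash
cat >> h.py <<'E'
S=1.5625
def rect(P,m):
    q=P[m][:,:2].astype(np.float32)
    (c,s,a)=cv2.minAreaRect(q*1000); return np.round(c,1),np.round(s,1),round(a,2),len(q),round(float(np.median(P[m][:,2])*1000),1)
E
python3 - <<'E'
from h import *
print(get_state())
P=pts('top0'); z=P[...,2]; I=load('top0')['p'].astype(int)
def box(u0,u1,v0,v1):
    m=np.zeros(z.shape,bool); m[int(v0/S):int(v1/S),int(u0/S):int(u1/S)]=1; return m
print('bench z',np.median(z[box(470,520,420,440)]))
print('plate',rect(P,box(365,505,285,400)&(abs(z-.06)<.006)&(I.sum(2)<260)))
print('scale',rect(P,box(160,285,280,430)&(abs(z-.055)<.006)))
print('drip rim',rect(P,box(520,595,270,345)&(z>.007)))
print('ptray rim',rect(P,box(385,475,244,288)&(z>.007)&(z<.03)))
print('rest rim',rect(P,box(538,595,348,436)&(z>.007)&(z<.014)))
print('scr grip',rect(P,box(538,595,348,436)&(z>.05)))
print('panbar',rect(P,box(310,385,270,405)&(z>.09)))
print('pan rim',rect(P,box(310,376,270,405)&(z>.042)&(z<.06)))
print('handle',rect(P,box(395,445,305,365)&(z>.17)))
print('drum',rect(P,box(395,445,305,365)&(z>.12)))
for k,(u,v) in enumerate([(399,302),(447,339),(402,380)]):
    print('sleeve',k,rect(P,box(u-14,u+14,v-14,v+14)&(z>.095)&(z<.115)))
hsv=cv2.cvtColor(I.astype(np.uint8),cv2.COLOR_RGB2HSV)
b=box(370,500,285,400)&(hsv[...,0]>10)&(hsv[...,0]<28)&(hsv[...,1]>130)&(hsv[...,2]>90)
n,l,st,c=cv2.connectedComponentsWithStats(b.astype(np.uint8))
for i in range(1,n): print('chip',c[i]*S,st[i,4],rect(P,l==i))
for nm,(u,v,h) in dict(pb=(345,282,.115),pb2=(344,396,.115)).items(): print(nm,onplane('top0',u/S,v/S,h))
E
```

```text
{'t': 0.15, 'joint_positions': array([-1.35310447e+00,  2.45652252e-01,  1.55876513e+00,  1.57390880e-06,
        1.33867643e+00, -1.74066014e-01]), 'qvel': array([-0.0007282 , -0.00213911, -0.0040482 , -0.00041115,  0.00121182,
        0.00068313]), 'joint_efforts': array([-2.71458684e-04, -4.29989576e+01, -3.26552153e+01, -2.24954060e-04,
        3.51855117e-03,  2.05079209e-05]), 'ee_pos': array([ 0.24810109, -0.60027406,  0.20291764]), 'tool_rot': array([[ 9.24239489e-01,  3.81813125e-01, -3.22719741e-04],
       [ 3.81813172e-01, -9.24238363e-01,  1.46606105e-03],
       [ 2.61491387e-04, -1.47821017e-03, -9.99998873e-01]]), 'contact_force': array([-0.48885802,  0.00154537, -1.07895185]), 'moment': array([-0.01391778,  0.03725177,  0.02440298]), 'grip_force': 0.0, 'finger_gap': 1.0011927986103553}
bench z 0.0008162126792428965
plate (array([537.4, -62.3]), array([239.5, 200.3]), 87.95, 3947, 60.9)
scale (array([513.4, 369.7]), array([270.4, 197.6]), 2.7, 5168, 56.2)
drip rim (array([ 603.4, -191.8]), array([411.7, 135.6]), 89.66, 282, 10.3)
ptray rim (array([697.9, -47.6]), arra
[... 548 characters left out ...]
eve 1 (array([546.2, -79.3]), array([22.8, 23.1]), 26.81, 57, 107.1)
sleeve 2 (array([465.9,   7.6]), array([21.2, 24.3]), 89.69, 56, 106.8)
chip [451.171875 316.796875] 20 (array([578.7, -45. ]), array([ 17.9, 124.5]), 11.3, 20, 68.1)
chip [470.44836957 323.16576087] 23 (array([ 574.6, -134.2]), array([19.7, 14. ]), 9.58, 23, 66.2)
chip [406.02678571 336.60714286] 7 (array([549.2,  -2.7]), array([11.7,  2.9]), 89.58, 7, 156.5)
chip [383.515625 344.53125 ] 20 (array([534.1,  41. ]), array([18.3, 15.4]), 62.35, 20, 67.4)
chip [449.0234375  365.55989583] 24 (array([490.5, -90. ]), array([14.7, 20.5]), 26.39, 24, 66.7)
pb [0.65525546 0.11448384 0.115     ]
pb2 [0.4359599  0.11678583 0.115     ]
```

```bash
python3 -m crank '[[0,0,-0.9,0,0,0.8,85],[0,0,-0.9,0,0,0.8,85],[0,0,-0.9,0,0,0.8,85],[0,0,-0.9,0,0,0.86,85],[0,0,0,0,0,0,85]]'
python3 -m crank '[[0.37,-0.9,0,0,0,0,85],[0.37,-0.9,0,0,0,0,85],[0.37,-0.9,0,0,0,0,85],[0.37,-0.9,0,0,0,0,85],[0.37,-0.9,0,0,0,0,85],[0.37,-0.9,0,0,0,0,85],[0.37,-0.9,0,0,0,0,85],[0.37,-0.9,0,0,0,0,85]]'
python3 -m crank '[[0.37,-0.9,0,0,0,0,85],[0.37,-0.9,0,0,0,0,85],[0.37,-0.9,0,0,0,0,85],[0.37,-0.9,0,0,0,0,85],[0.37,-0.9,0,0,0,0,85],[0.37,-0.9,0,0,0,0,85],[0.37,-0.9,0,0,0,0,85],[0,0,0,0,0,0,85],[0,0,0,0,0,0,85],[0,0,0,0,0,0,85]]'
python3 - <<'E'
from h import *
snap('wrist','w1')
a=cv2.imread('pics/w1.png');cv2.imwrite('pics/w1b.png',cv2.resize(a,(800,600),interpolation=cv2.INTER_CUBIC))
s=get_state();print(s['ee_pos'],s['tool_rot'].round(4).tolist(),s['joint_positions'])
E
```

```text
t: 0.57
ee_pos: [0.2489, -0.6035, 0.3577]
tool_rot: [[1.0, -0.002, 0.003], [-0.002, -1.0, -0.014], [0.003, 0.014, -1.0]]
contact_force: [0.6, -0.4, 1.8]
finger_gap: 0.993
grip_force: 0.0
t: 1.23
ee_pos: [0.3667, -0.3108, 0.3473]
tool_rot: [[1.0, 0.001, -0.0], [0.001, -1.0, 0.0], [-0.0, -0.0, -1.0]]
contact_force: [0.7, 0.2, -0.1]
finger_gap: 0.995
grip_force: 0.0
t: 2.07
ee_pos: [0.4697, -0.0606, 0.3474]
tool_rot: [[1.0, 0.001, -0.001], [0.001, -1.0, -0.0], [-0.001, 0.0, -1.0]]
contact_force: [-0.9, -0.1, 0.4]
finger_gap: 0.995
grip_force: 0.0
[ 0.46962104 -0.06123116  0.34745227] [[1.0, -0.0001, -0.0005], [-0.0001, -1.0, -0.0001], [-0.0005, 0.0001, -1.0]] [-3.69540112e-01 -2.65956137e-01  1.80724241e+00 -2.72819787e-04
  1.60078324e+00  1.20133430e+00]
```

View pics/w1b.png

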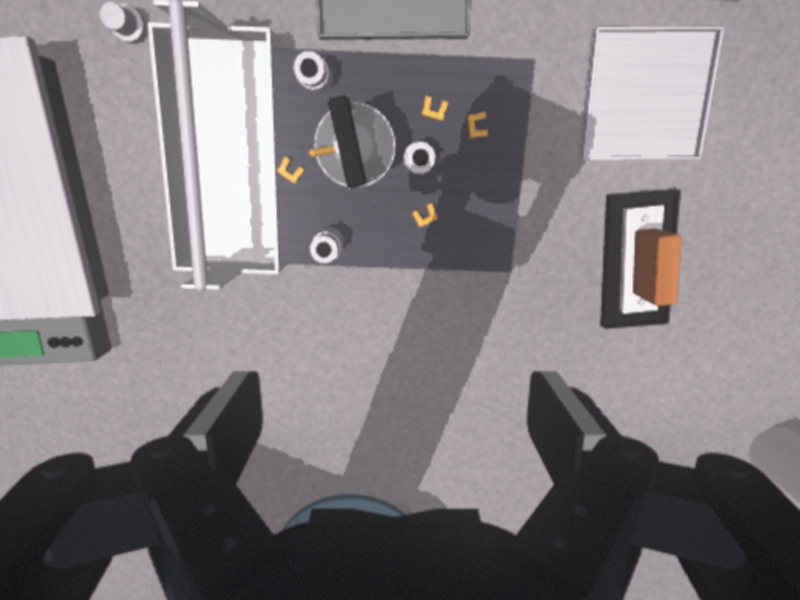

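The wrist view (800x600) shows the handle bar running from (340,98) to (357,186). The sleeve tops are at (310,69), (420,156) and (324,247), and there are four chips. The drip tray corners are (597,27), (723,27), (702,158) and (585,158), and the holder is around (640,259) with the scraper in it.

```bash
cat >> h.py <<'E'
def tri(obs):  # [(file,u,v)] original pixels
    A=[];b=[]
    for f,u,v in obs:
        z=load(f); r=z['R'].T@np.linalg.solve(z['mtx'],[u,v,1]); r/=np.linalg.norm(r); o=-z['R'].T@z['t']; M=np.eye(3)-np.outer(r,r); A.append(M); b.append(M@o)
    return np.linalg.lstsq(np.vstack(A),np.hstack(b),rcond=None)[0]
def clean(m):
    n,l,st,c=cv2.connectedComponentsWithStats(m.astype(np.uint8)); return l==1+np.argmax(st[1:,4])
E
python3 - <<'E'
from h import *
P=pts('w1'); z=P[...,2]; I=load('w1')['p'].astype(int)
def box(u0,u1,v0,v1):
    m=np.zeros(z.shape,bool); m[int(v0/S):int(v1/S),int(u0/S):int(u1/S)]=1; return m
f=lambda n,m: print(n,rect(P,clean(m)))
f('plate',box(265,545,40,280)&(abs(z-.06)<.006)&(I.sum(2)<330))
f('handle',box(320,370,85,200)&(z>.175)&(I.sum(2)<150))
f('drum',box(300,410,85,200)&(z>.12))
for u,v in[(310,69),(420,156),(324,247)]: f('sleeve',box(u-20,u+20,v-20,v+20)&(z>.09))
f('grip',box(600,690,185,330)&(z>.05))
f('foot',box(600,690,185,330)&(z>.012)&(z<.03)&(I.sum(2)>450))
f('panrim',box(140,285,10,280)&(z>.042)&(z<.06))
f('bar',box(140,230,0,290)&(z>.1))
w=lambda u,v,h:(onplane('w1',u/S,v/S,h)*1000).round(1)
print('drip',[w(*c,.012)[:2] for c in[(597,27),(723,27),(702,158),(585,158)]], np.mean([w(*c,.012) for c in[(597,27),(723,27),(702,158),(585,158)]],0))
print('rest',[w(*c,.012)[:2] for c in[(606,195),(680,189),(670,325),(601,328)]])
print('ptray lower',w(321,37,.012),w(469,37,.012))
t=lambda u,v,h:(onplane('top0',u/S,v/S,h)*1000).round(1)
print('T drip',[t(*c,.012)[:2] for c in[(527,279),(587,279),(585,338),(527,337)]])
print('T rest',[t(*c,.012)[:2] for c in[(544,355),(583,353),(588,429),(550,430)]])
print('T ptray',[t(*c,.012)[:2] for c in[(397,250),(467,251),(467,284),(395,283)]])
print('T scale',[t(*c,.055)[:2] for c in[(173,293),(268,288),(273,421),(179,427)]])
for n,a,b in[('handle',(348.5,142),(419,334)),('s1',(310,69),(399,302)),('s2',(420,156),(447,339)),('s3',(324,247),(402,380))]:
    print(n,tri([('w1',a[0]/S,a[1]/S),('top0',b[0]/S,b[1]/S)]).round(4),w(*a,.19 if n=='handle' else .106))
print('handle ends',w(340,98,.19),w(357,186,.19))
E
```

```text
plate (array([535.8, -65.2]), array([240. , 198.8]), 87.83, 15951, 60.7)
handle (array([578.2, -28.4]), array([0., 0.]), 0.0, 1, 191.6)
drum (array([554.5, -27.7]), array([63.9, 63.8]), 0.18, 2293, 147.5)
sleeve (array([587.3, -24.2]), array([113.1,  26.9]), 51.05, 398, 106.6)
sleeve (array([545.3, -82.2]), array([26.9, 25.4]), 0.09, 311, 106.8)
sleeve (array([494.8, -27.1]), array([ 25.8, 111.3]), 43.81, 291, 106.6)
grip (array([ 497.4, -220. ]), array([324.7,  71. ]), 62.34, 930, 67.2)
foot (array([ 435.3, -338.2]), array([120. ,  40.7]), 5.31, 790, 17.9)
panrim (array([547.1, 158.2]), array([ 20.9, 230.2]), 88.25, 895, 50.8)
bar (array([542.1,  35.1]), array([189.5, 230.9]), 87.96, 2057, 120.3)
drip [array([ 668.9, -260.6]), array([ 669.2, -385.3]), array([ 545.1, -388.6]), array([ 544.8, -263.7])] [ 607.   -324.55   12.  ]
rest [array([ 506.2, -291.3]), array([ 512.8, -370.9]), array([ 355.6, -387.3]), array([ 351.7, -306. ])]
ptray lower [659.5  12.9  12. ] [ 659.8 -134.3   12. ]
T drip [array([ 668.5, -261. ]), array([ 667.8, -387.7]), array([ 543.3, -381. ]), array([ 546.1, -259.1])]
T rest [array([ 508.1, -294.2]), array([ 511.8, -376.2]), array([ 353.4, -383.5]), array([ 351.7, -304.1])]
T ptray [array([731.8,  13.5]), array([ 728.7, -134.9]), array([ 658.6, -134.1]), array([661.6,  18.1])]
T scale [array([640.1, 471. ]), array([649.2, 277.1]), array([379.9, 265.9]), array([368.8, 455.9])]
handle [ 0.5544 -0.0261  0.1644] [553.7 -28.6 190. ]
s1 [0.6162 0.0106 0.0968] [614.    9.5 106. ]
s2 [ 0.5448 -0.0806  0.132 ] [545.5 -82.4 106. ]
s3 [0.4646 0.0052 0.1001] [465.5   4.2 106. ]
handle ends [581.6 -23.7 190. ] [524.4 -33.8 190. ]
```

```bash
python3 -m crank '[[0.7,-0.28,0,0,0,-0.5,85],[0.7,-0.28,0,0,0,-0.5,85],[0.7,-0.28,0,0,0,-0.46,85],[0,0,0.8,0,0,0,85],[0,0,0.8,0,0,0,70],[0,0,0.8,0,0,0,60],[0,0,0.8,0,0,0,50],[0,0,0.8,0,0,0,45],[0,0,0,0,0,0,45],[0,0,0,0,0,0,45]]'
python3 - <<'E'
from h import *
s=get_state();print(s['ee_pos'],s['tool_rot'].round(4).tolist(),s['finger_gap'])
snap('wrist','w2')
snap('side','s2')
a=np.hstack([cv2.imread('pics/w2.png')[:330,60:460],cv2.imread('pics/s2.png')[100:430,100:500][:330][:284].repeat(1,0) if 0 else cv2.resize(cv2.imread('pics/s2.png')[110:275,150:350],(400,330))]);cv2.imwrite('pics/w2b.png',a)
E
```

```text
t: 2.95
ee_pos: [0.5504, -0.0232, 0.1865]
tool_rot: [[0.985, 0.173, -0.004], [0.173, -0.985, 0.001], [-0.004, -0.002, -1.0]]
contact_force: [0.4, 0.7, 0.3]
finger_gap: 0.526
grip_force: 0.0
[ 0.55037857 -0.02318794  0.18648734] [[0.985, 0.1727, -0.0038], [0.1727, -0.985, 0.0009], [-0.0036, -0.0015, -1.0]] 0.5255242499861518
```

View pics/w2b.png

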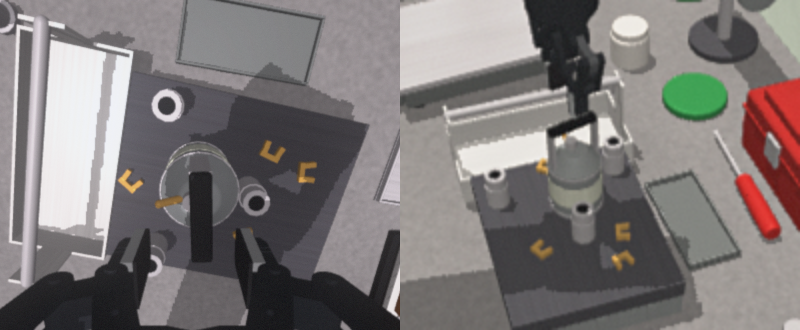

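The crop shows the handle bar centred near column 201, between fingers whose inner edges are at columns 150 and 240. It needs about 5 mm of correction, then I can go down and grip.

```bash
python3 -m crank '[[0.07,0.14,0.5,0,0,0,45],[0,0,0,0,0,0,45],[0,0,0,0,0,0,5],[0,0,0,0,0,0,5],[0,0,0,0,0,0,5],[0,0,0,0,0,0,5],[0,0,0,0,0,0,5],[0,0,0,0,0,0,5]]'
python3 -m crank '[[0,0,-0.1,0,0,0,5],[0,0,-0.2,0,0,0,5],[0,0,-0.5,0,0,0,5],[0,0,-0.6,0,0,0,5],[0,0,-0.5,0,0,0,5],[0,0,-0.2,0,0,0,5],[0,0,0,0,0,0,5]]'
```

```text
t: 3.72
ee_pos: [0.5555, -0.027, 0.1682]
tool_rot: [[0.985, 0.175, 0.001], [0.175, -0.985, -0.0], [0.001, 0.0, -1.0]]
contact_force: [-0.7, 1.1, 0.0]
finger_gap: 0.062
grip_force: 0.0
t: 4.3
ee_pos: [0.5568, -0.0274, 0.255]
tool_rot: [[0.985, 0.175, 0.005], [0.175, -0.985, -0.001], [0.005, 0.002, -1.0]]
contact_force: [-0.1, 0.6, 1.0]
finger_gap: 0.059
grip_force: 0.0
```

The fingers closed to 5 mm with no grip force, so they missed the handle. I'll look at where it is.

```bash
python3 - <<'E'
from h import *
s=get_state();print(s['ee_pos'],s['finger_gap'])
snap('wrist','w3');snap('side','s3');snap('top','t3')
a=np.hstack([cv2.resize(cv2.imread('pics/w3.png')[100:330,100:380],(400,330)),cv2.resize(cv2.imread('pics/s3.png')[110:275,150:350],(400,330))]);cv2.imwrite('pics/w3b.png',a)
for f in('w3','s3'):
    P=pts(f); I=load(f)['p'].astype(int); m=(I.sum(2)<150)&(P[...,2]>.16)&(P[...,2]<.22)&(abs(P[...,0]-.555)<.06)&(abs(P[...,1]+.028)<.05)
    if m.sum()>10: print(f,rect(P,m), np.percentile(P[m][:,2],[5,50,95]))
E
```

```text
[ 0.55678903 -0.02741     0.25503959] 0.05889964253672955
w3 (array([554.2, -27.4]), array([58.1, 12.6]), 11.6, 853, 190.7) [0.18963558 0.19068507 0.19179749]
s3 (array([550.5, -29.1]), array([58.1, 14.9]), 10.11, 109, 190.5) [0.18692695 0.19054831 0.19256635]
```

View pics/w3b.png

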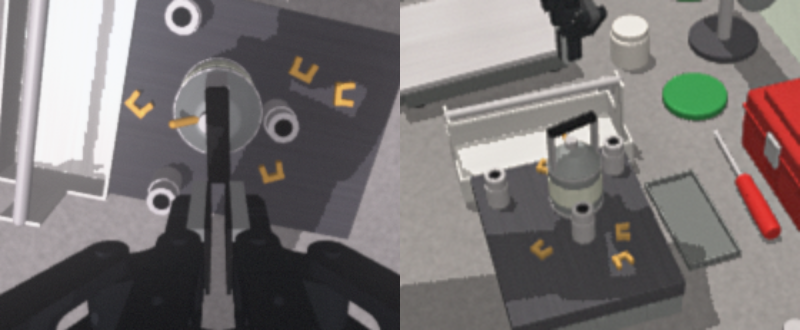

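```bash
python3 - <<'E'
from h import *
s=get_state();X=s['ee_pos'];print(s['t'],X,s['finger_gap'])
for f in('w3','s3'):print(f,proj(f,X),proj(f,X+[0,0,.019]),proj(f,[.554,-.0274,.186]))
u,v=proj('s3',X);P=pts('s3');I=load('s3')['p']
# lowest points of gripper near X in side view
m=(np.linalg.norm(P[...,:2]-X[:2],axis=-1)<.04)&(P[...,2]>.2)
vv,uu=np.where(m);print(m.sum(),P[m][:,2].min(), np.percentile(P[m],[0,50,100],axis=0))
P=pts('w3');m=(np.linalg.norm(P[...,:2]-X[:2],axis=-1)<.06)&(P[...,2]>.21);print(m.sum(),np.percentile(P[m],[0,2,50,98,100],axis=0))
E
```

```text
4.45 [ 0.5546068  -0.02689755  0.250356  ] 0.0582453194774742
w3 [252.00265566 221.27605556] [252.07343605 233.69553964] [252.28883989 193.38221354]
s3 [235.61275415 149.84921977] [235.19268098 142.91565383] [236.76245035 172.14591903]
2438 0.2804872481425445 [[ 0.51559918 -0.06663676  0.28048725]
 [ 0.54652349 -0.0524672   0.43487019]
 [ 0.5930779   0.0091403   0.57573319]]
43713 [[ 0.53983737 -0.08250496  0.285887  ]
 [ 0.54315645 -0.07770736  0.3061778 ]
 [ 0.56732345 -0.02490532  0.36040022]
 [ 0.57785069  0.02874517  0.3809959 ]
 [ 0.58032546  0.0330379   0.38400863]]
```

```bash
python3 - <<'E'
from h import *
a=cv2.imread('pics/s3.png')[100:190,190:280]; a=cv2.resize(a,(400,400),interpolation=cv2.INTER_NEAREST)
b=cv2.imread('pics/w3.png')[170:290,190:310]; b=cv2.resize(b,(400,400),interpolation=cv2.INTER_NEAREST)
cv2.circle(a,(int((235.6-190)*400/90),int((149.8-100)*400/90)),3,(0,0,255),-1)
cv2.circle(b,(int((252-190)*400/120),int((221.3-170)*400/120)),3,(0,0,255),-1)
cv2.imwrite('pics/w3c.png',np.hstack([a,b]))
P=pts('s3');
for v in range(128,156,2): print(v,[P[v,u].round(3).tolist() for u in(232,236)])
E
```

```text
128 [[0.548, -0.034, 0.315], [0.548, -0.064, 0.337]]
130 [[0.547, -0.035, 0.311], [0.548, -0.061, 0.33]]
132 [[0.547, -0.036, 0.307], [0.554, -0.04, 0.308]]
134 [[0.547, -0.033, 0.3], [0.553, -0.043, 0.305]]
136 [[0.546, -0.036, 0.297], [0.553, -0.042, 0.299]]
138 [[0.546, -0.036, 0.292], [0.551, -0.047, 0.298]]
140 [[0.357, -0.744, 0.868], [0.555, -0.034, 0.283]]
142 [[0.631, 0.284, 0.016], [0.647, 0.299, 0.0]]
144 [[0.633, 0.295, -0.0], [0.644, 0.289, 0.001]]
146 [[0.629, 0.282, 0.003], [0.641, 0.278, 0.002]]
148 [[0.627, 0.274, 0.002], [0.638, 0.269, 0.003]]
150 [[0.624, 0.267, 0.0], [0.636, 0.263, 0.0]]
152 [[0.622, 0.259, -0.0], [0.595, 0.118, 0.119]]
154 [[0.582, 0.111, 0.121], [0.593, 0.11, 0.119]]
```

View pics/w3c.png

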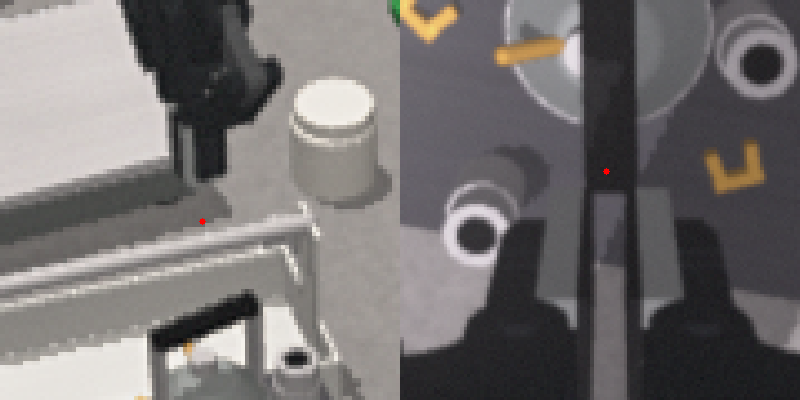

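```bash
python3 - <<'E'
from h import *
P=pts('w3')
for v in range(224,262,3): print(v,[P[v,u].round(3).tolist() for u in(238,240,264,268)])
snap('wrist','w4')
s=get_state();X=s['ee_pos'];print(s['t'],X,s['finger_gap'],s['tool_rot'][:,2])
E
```

```text
224 [[0.47, -0.023, 0.06], [0.47, -0.026, 0.06], [0.476, -0.058, 0.061], [0.478, -0.063, 0.061]]
227 [[0.566, -0.018, 0.289], [0.566, -0.019, 0.289], [0.568, -0.031, 0.288], [0.569, -0.033, 0.289]]
230 [[0.566, -0.018, 0.293], [0.566, -0.019, 0.293], [0.568, -0.03, 0.292], [0.568, -0.033, 0.291]]
233 [[0.566, -0.018, 0.297], [0.566, -0.019, 0.296], [0.568, -0.03, 0.296], [0.568, -0.032, 0.296]]
236 [[0.566, -0.018, 0.299], [0.566, -0.019, 0.299], [0.568, -0.03, 0.3], [0.569, -0.032, 0.3]]
239 [[0.566, -0.018, 0.302], [0.567, -0.019, 0.304], [0.568, -0.03, 0.303], [0.569, -0.032, 0.304]]
242 [[0.566, -0.018, 0.306], [0.566, -0.019, 0.306], [0.569, -0.03, 0.307], [0.568, -0.032, 0.306]]
245 [[0.566, -0.018, 0.308], [0.567, -0.019, 0.31], [0.568, -0.03, 0.308], [0.568, -0.032, 0.307]]
248 [[0.566, -0.019, 0.311], [0.566, -0.019, 0.311], [0.568, -0.03, 0.311], [0.568, -0.031, 0.311]]
251 [[0.566, -0.019, 0.314], [0.567, -0.019, 0.315], [0.568, -0.03, 0.314], [0.568, -0.031, 0.314]]
254 [[0.566, -0.019, 0.317], [0.567, -0.02, 0.318], [0.568, -0.029, 0.317], [0.568, -0.031, 0.316]]
257 [[0.566, -0.019, 0.319], [0.566, -0.02, 0.319], [0.568, -0.029, 0.319], [0.568, -0.031, 0.32]]
260 [[0.566, -0.019, 0.321], [0.566, -0.02, 0.321], [0.567, -0.029, 0.32], [0.568, -0.031, 0.321]]
4.5 [ 0.55446279 -0.02683303  0.24996999] 0.05826319965288941 [-2.95843040e-03  7.58338964e-04 -9.99995336e-01]
```

The fingertips really sit about 30 mm above the reported TCP: both the side and wrist depth put the tips at z≈0.283 when it reports 0.253. I'll apply that offset and check it by contact.

```bash
python3 -m crank '[[0,0,0,0,0,0,45],[0,0,0,0,0,0,45],[0,0,0,0,0,0,45],[0,0,0.7,0,0,0,45],[0,0,0.7,0,0,0,45],[0,0,0.7,0,0,0,45],[0,0,0.4,0,0,0,45],[0,0,0.3,0,0,0,45],[0,0,0,0,0,0,45],[0,0,0,0,0,0,45]]'
python3 -m crank '[[0,0,0,0,0,0,3],[0,0,0,0,0,0,3],[0,0,0,0,0,0,3],[0,0,0,0,0,0,3],[0,0,0,0,0,0,3],[0,0,0,0,0,0,3]]'
```

```text
t: 5.33
ee_pos: [0.5554, -0.0271, 0.1398]
tool_rot: [[0.985, 0.175, -0.0], [0.175, -0.985, 0.0], [-0.0, -0.0, -1.0]]
contact_force: [0.2, -0.5, -0.2]
finger_gap: 0.529
grip_force: 0.0
t: 5.83
ee_pos: [0.5566, -0.0274, 0.1416]
tool_rot: [[0.985, 0.175, 0.003], [0.175, -0.985, -0.001], [0.003, 0.001, -1.0]]
contact_force: [-0.8, 0.1, 5.8]
finger_gap: 0.151
grip_force: 59.3
```

```bash
python3 -m crank '[[0,0,-0.1,0,0,0,3],[0,0,-0.3,0,0,0,3],[0,0,-0.5,0,0,0,3],[0,0,-0.6,0,0,0,3],[0,0,-0.5,0,0,0,3],[0,0,-0.3,0,0,0,3],[0,0,-0.2,0,0,0,3],[0,0,0,0,0,0,3]]'
python3 -m crank '[[0,0.15,0,0,0,0,3],[0,0.4,0,0,0,0,3],[0,0.6,0,0,0,0,3],[0,0.6,0,0,0,0,3],[0,0.6,0,0,0,0,3],[0,0.6,0,0,0,0,3],[0,0.6,0,0,0,0,3],[0,0.6,0,0,0,0,3],[0,0.6,0,0,0,0,3],[0,0.6,0,0,0,0,3]]'
python3 -m crank '[[0,0.6,0,0,0,0,3],[0,0.6,0,0,0,0,3],[0,0.6,0,0,0,0,3],[0,0.4,0,0,0,0,3],[0,0.2,0,0,0,0,3],[0,0,0,0,0,0,3],[0,0,0,0,0,0,3],[0,0,0,0,0,0,3]]'
python3 - <<'E'
from h import *
snap('side','s5');P=pts('s5');print(get_state()['ee_pos'],get_state()['grip_force'])
a=cv2.resize(cv2.imread('pics/s5.png')[130:384,150:489],(800,600));cv2.imwrite('pics/s5b.png',a)
E
```

```text
t: 6.5
ee_pos: [0.5559, -0.0272, 0.2413]
tool_rot: [[0.985, 0.175, 0.002], [0.175, -0.985, -0.001], [0.002, 0.001, -1.0]]
contact_force: [0.4, -0.1, -4.9]
finger_gap: 0.15
grip_force: 58.6
t: 7.33
ee_pos: [0.5917, -0.2389, 0.2371]
tool_rot: [[0.985, 0.175, -0.004], [0.175, -0.985, 0.002], [-0.003, -0.003, -1.0]]
contact_force: [0.1, 0.5, -5.3]
finger_gap: 0.146
grip_force: 58.6
t: 8.0
ee_pos: [0.6093, -0.3311, 0.2389]
tool_rot: [[0.984, 0.176, -0.001], [0.176, -0.984, 0.002], [-0.001, -0.002, -1.0]]
contact_force: [-0.5, -0.0, -4.4]
finger_gap: 0.143
grip_force: 58.6
[ 0.60945711 -0.33101244  0.23937365] 58.62033784389496
```

View pics/s5b.png

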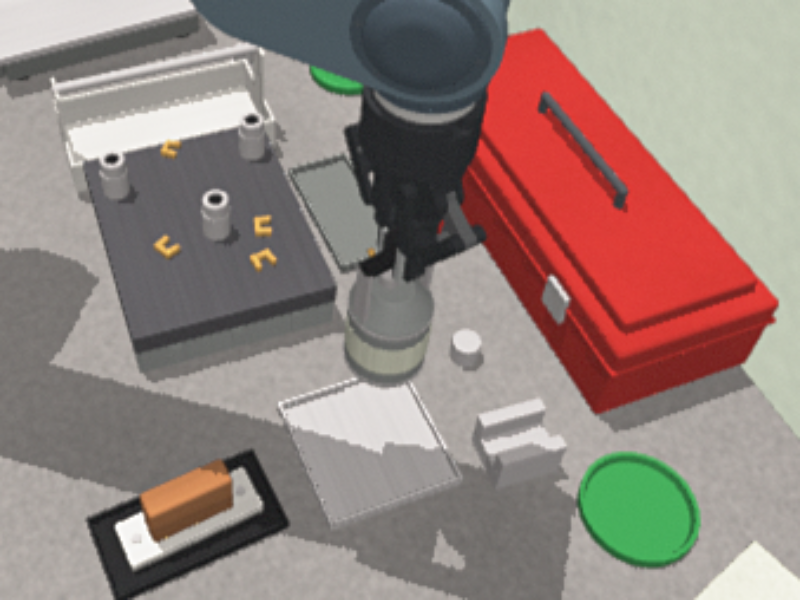

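The can is held upright above the drip tray, and the plate shows three sleeves and only four chips. I'll lower it now.

```bash
python3 -m crank '[[0,-0.1,0.2,0,0,0,3],[0,-0.05,0.5,0,0,0,3],[0,0,0.6,0,0,0,3],[0,0,0.6,0,0,0,3],[0,0,0.6,0,0,0,3],[0,0,0.5,0,0,0,3],[0,0,0.4,0,0,0,3],[0,0,0.2,0,0,0,3],[0,0,0.1,0,0,0,3],[0,0,0,0,0,0,3]]'
python3 -m crank '[[0,0,0.04,0,0,0,3],[0,0,0.04,0,0,0,3],[0,0,0,0,0,0,3]]'
```

```text
t: 8.88
ee_pos: [0.6083, -0.3256, 0.0911]
tool_rot: [[0.985, 0.175, -0.001], [0.175, -0.984, 0.001], [-0.001, -0.001, -1.0]]
contact_force: [0.7, 0.6, -5.9]
finger_gap: 0.146
grip_force: 58.6
t: 9.13
ee_pos: [0.609, -0.3267, 0.0897]
tool_rot: [[0.985, 0.175, 0.001], [0.175, -0.985, -0.001], [0.001, 0.001, -1.0]]
contact_force: [0.4, 0.7, -5.1]
finger_gap: 0.147
grip_force: 58.6
```

```bash
python3 -m crank '[[0,0,0.04,0,0,0,3],[0,0,0.04,0,0,0,3],[0,0,0,0,0,0,3]]'
python3 -m crank '[[0,0,0.03,0,0,0,3],[0,0,0,0,0,0,3]]'
python3 -m crank '[[0,0,0.03,0,0,0,3],[0,0,0,0,0,0,3]]'
```

```text
t: 9.38
ee_pos: [0.6084, -0.3263, 0.0852]
tool_rot: [[0.985, 0.175, -0.0], [0.175, -0.985, 0.0], [-0.0, -0.0, -1.0]]
contact_force: [-0.7, -0.2, -4.0]
finger_gap: 0.144
grip_force: 58.6
t: 9.55
ee_pos: [0.6088, -0.3266, 0.0848]
tool_rot: [[0.985, 0.175, 0.001], [0.175, -0.985, -0.0], [0.001, 0.001, -1.0]]
contact_force: [-0.1, 0.9, -1.7]
finger_gap: 0.144
grip_force: 59.0
t: 9.72
ee_pos: [0.6093, -0.3269, 0.0848]
tool_rot: [[0.985, 0.175, 0.002], [0.175, -0.985, -0.001], [0.001, 0.002, -1.0]]
contact_force: [-2.2, 1.2, 4.6]
finger_gap: 0.146
grip_force: 59.7
```

The force turned positive, so the can is standing in the tray. I'll release it, retreat, and check the tip offset in the settled picture w4.

```bash
python3 -m crank '[[0,0,0,0,0,0,40],[0,0,0,0,0,0,40],[0,0,0,0,0,0,40],[0,0,-0.3,0,0,0,45],[0,0,-0.6,0,0,0,45],[0,0,-0.8,0,0,0,45],[0,0,-0.8,0,0,0,45],[0,0,-0.8,0,0,0,45],[0,0,-0.5,0,0,0,45],[0,0,0,0,0,0,45]]'
python3 -m crank '[[-0.06,-0.79,0,0,0,0,45],[-0.06,-0.79,0,0,0,0,45],[-0.06,-0.79,0,0,0,0,45],[-0.06,-0.79,0,0,0,0,45],[-0.06,-0.79,0,0,0,0,45],[-0.06,-0.79,0,0,0,0,45],[-0.06,-0.79,0,0,0,0,45],[-0.06,-0.79,0,0,0,0,45]]'
python3 -m crank '[[0,0,0,0,0,-0.9,45],[0,0,0,0,0,-0.97,45],[0,0,0,0,0,-0.97,45],[0,0,0,0,0,-0.97,45],[0,0,0,0,0,-0.97,45],[0,0,0,0,0,-0.97,45],[0,0,0,0,0,-0.97,45],[0,0,0,0,0,-0.97,45],[0,0,0,0,0,-0.97,45],[0,0,0,0,0,-0.97,45]]'
python3 -m crank '[[0,0,0,0,0,-0.97,45],[0,0,0,0,0,-0.97,45],[0,0,0,0,0,0,45],[0,0,0,0,0,0,45],[0,0,0,0,0,0,45],[0,0,0,0,0,0,45]]'
python3 - <<'E'
from h import *
P=pts('w4');m=(P[...,2]>.2)&(abs(P[...,0]-.567)<.006)&(abs(P[...,1]+.0255)<.012);print('w4 tip z',np.sort(P[m][:,2])[:40:4])
P=pts('top0');print('toolbox top',np.median(P[95:105,310:330].reshape(-1,3),0),np.median(P[128:133,250:370].reshape(-1,3),0))
s=get_state();print(s['ee_pos'],s['tool_rot'].round(3).tolist(),s['joint_positions'].round(2))
snap('wrist','w6');snap('side','s6')
P=pts('w6');I=load('w6')['p'].astype(int);z=P[...,2]
for c in[(.614,.0095),(.5454,-.0823),(.4655,.0042)]:
    m=(np.linalg.norm(P[...,:2]-c,axis=-1)<.02)&(abs(z-.106)<.006);print(rect(P,m) if m.sum()>5 else 0)
for nm,cc in[('w6',(.608,-.326)),('s6',(.608,-.326))]:
    P=pts(nm);m=(np.linalg.norm(P[...,:2]-cc,axis=-1)<.06)&(P[...,2]>.03);print(nm,rect(P,m) if m.sum()>5 else 0)
a=cv2.resize(cv2.imread('pics/w6.png'),(533,400));b=cv2.resize(cv2.imread('pics/s6.png')[190:390,230:360],(260,400));cv2.imwrite('pics/w6b.png',np.hstack([a,b]))
E
```

```text
t: 10.55
ee_pos: [0.6111, -0.3283, 0.2433]
tool_rot: [[0.985, 0.175, 0.01], [0.175, -0.985, -0.007], [0.008, 0.009, -1.0]]
contact_force: [0.8, -0.2, 1.5]
finger_gap: 0.523
grip_force: 0.0
t: 11.22
ee_pos: [0.5445, -0.0794, 0.2346]
tool_rot: [[0.985, 0.175, -0.0], [0.175, -0.985, 0.0], [-0.0, -0.0, -1.0]]
contact_force: [0.0, -0.0, 0.4]
finger_gap: 0.522
grip_force: 0.0
t: 12.05
ee_pos: [0.545, -0.0807, 0.2345]
tool_rot: [[0.232, 0.973, -0.001], [0.973, -0.232, 0.0], [0.0, -0.001, -1.0]]
contact_force: [-0.1, -1.3, 0.0]
finger_gap: 0.524
grip_force: 0.0
t: 12.55
ee_pos: [0.5453, -0.0808, 0.2349]
tool_rot: [[0.008, 1.0, -0.0], [1.0, -0.008, 0.0], [0.0, -0.0, -1.0]]
contact_force: [0.4, 0.1, 0.6]
finger_gap: 0.525
grip_force: 0.0
w4 tip z [0.2820661  0.28252841 0.2827581  0.28303735 0.2831609  0.28331494
 0.28352255 0.28354995 0.28373792 0.28419136]
toolbox top [ 0.89775844 -0.1850857   0.11705293] [ 0.81644184 -0.16075828  0.0791382 ]
[ 0.54529331 -0.08081606  0.23487728] [[0.008, 1.0, -0.0], [1.0, -0.008, 0.0], [0.0, -0.0, -1.0]] [-0.35 -0.01  1.78  0.    1.37 -0.34]
(array([615. ,  11.1]), array([24.2, 24.1]), 46.76, 566, 106.9)
(array([545. , -81.8]), array([24.2, 24.2]), 11.3, 436, 106.9)
(array([464.3,   5.5]), array([24.4, 24.2]), 49.51, 567, 106.8)
w6 (array([ 595.4, -303.9]), array([57.6, 18.9]), 27.24, 773, 54.4)
s6 (array([ 602.2, -328.5]), array([62. , 64.3]), 74.6, 1272, 85.2)
```

View pics/w6b.png

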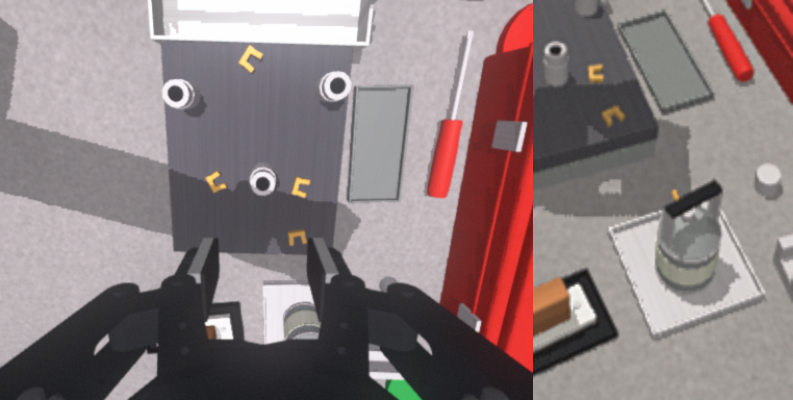

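The can stands in the drip tray. The tip offset settles at 32 mm. The parts tray corners in the crop are (352,86), (411,87), (401,200) and (348,200). Next I'll grasp the middle sleeve.

```bash
python3 -m crank '[[-0.03,0,0.6,0,0,0,42],[0,0,0.8,0,0,0,42],[0,0,0.8,0,0,0,42],[0,0,0.8,0,0,0,42],[0,0,0.8,0,0,0,42],[0,0,0.6,0,0,0,42],[0,0,0.3,0,0,0,42],[0,0,0,0,0,0,42],[0,0,0,0,0,0,42]]'
python3 -m crank '[[0,0,0,0,0,0,10],[0,0,0,0,0,0,10],[0,0,0,0,0,0,10],[0,0,0,0,0,0,10],[0,0,0,0,0,0,10]]'
python3 -m crank '[[0,0,-0.2,0,0,0,10],[0,0,-0.5,0,0,0,10],[0,0,-0.7,0,0,0,10],[0,0,-0.7,0,0,0,10],[0,0,-0.4,0,0,0,10],[0,0,0,0,0,0,10],[0,0,0,0,0,0,10]]'
python3 - <<'E'
from h import *
k=1.041
c=[onplane('w6',u/k,v/k,.012) for u,v in[(352,86),(411,87),(401,200),(348,200)]];print(np.round(c,4),np.mean(c,0))
print(get_state()['ee_pos'])
E
```

```text
t: 13.4
ee_pos: [0.5457, -0.0822, 0.0474]
tool_rot: [[0.007, 1.0, 0.0], [1.0, -0.007, -0.0], [-0.0, 0.0, -1.0]]
contact_force: [0.4, 0.1, 0.7]
finger_gap: 0.487
grip_force: 0.0
t: 13.82
ee_pos: [0.5473, -0.0827, 0.0495]
tool_rot: [[0.007, 1.0, 0.004], [1.0, -0.007, -0.002], [-0.002, 0.004, -1.0]]
contact_force: [-1.9, -0.2, 6.3]
finger_gap: 0.303
grip_force: 59.2
t: 14.4
ee_pos: [0.5457, -0.0821, 0.1479]
tool_rot: [[0.007, 1.0, 0.002], [1.0, -0.007, -0.001], [-0.001, 0.002, -1.0]]
contact_force: [-0.7, -0.4, -3.1]
finger_gap: 0.298
grip_force: 59.1
[[ 0.6553  0.0159  0.012 ]
 [ 0.7277  0.0142  0.012 ]
 [ 0.7331 -0.1307  0.012 ]
 [ 0.6609 -0.1301  0.012 ]] [ 0.69424455 -0.05766076  0.012     ]
[ 0.54573239 -0.08213679  0.14785456]
```

```bash
python3 -m crank '[[0.1,0.4,0,0,0,0,10],[0.1,0.7,0,0,0,0,10],[0.1,0.7,0,0,0,0,10],[0.1,0.7,0,0,0,0,10],[0.1,0.7,0,0,0,0,10],[0.08,0.5,0,0,0,0,10],[0,0,0,0,0,0,10],[0,0,0,0,0,0,10]]'
python3 -m crank '[[0,0,0.4,0,0,0,10],[0,0,0.7,0,0,0,10],[0,0,0.7,0,0,0,10],[0,0,0.7,0,0,0,10],[0,0,0.6,0,0,0,10],[0,0,0.4,0,0,0,10],[0,0,0.2,0,0,0,10],[0,0,0.08,0,0,0,10],[0,0,0,0,0,0,10]]'
python3 -m crank '[[0,0,0.04,0,0,0,10],[0,0,0.0,0,0,0,10]]'
python3 -m crank '[[0,0,0.04,0,0,0,10],[0,0,0.0,0,0,0,10]]'
```

```text
t: 15.07
ee_pos: [0.6925, -0.0593, 0.1438]
tool_rot: [[0.006, 1.0, -0.005], [1.0, -0.006, 0.001], [0.001, -0.005, -1.0]]
contact_force: [-1.1, -0.0, -1.5]
finger_gap: 0.302
grip_force: 59.4
t: 15.82
ee_pos: [0.6933, -0.0599, -0.0043]
tool_rot: [[0.007, 1.0, -0.0], [1.0, -0.007, 0.0], [0.0, -0.0, -1.0]]
contact_force: [0.8, 0.3, -1.4]
finger_gap: 0.299
grip_force: 59.4
t: 15.98
ee_pos: [0.6947, -0.0601, -0.0041]
tool_rot: [[0.007, 1.0, 0.003], [1.0, -0.007, -0.001], [-0.001, 0.003, -1.0]]
contact_force: [0.2, 1.5, -1.1]
finger_gap: 0.296
grip_force: 59.4
t: 16.15
ee_pos: [0.6941, -0.0599, -0.0066]
tool_rot: [[0.007, 1.0, 0.001], [1.0, -0.007, -0.0], [-0.0, 0.001, -1.0]]
contact_force: [0.7, 1.1, -1.7]
finger_gap: 0.297
grip_force: 59.4
```

```bash
python3 -m crank '[[0,0,0.04,0,0,0,10],[0,0,0.0,0,0,0,10]]'
python3 -m crank '[[0,0,0.03,0,0,0,10],[0,0,0.0,0,0,0,10]]'
```

```text
t: 16.32
ee_pos: [0.6941, -0.0599, -0.0075]
tool_rot: [[0.006, 1.0, 0.001], [1.0, -0.006, -0.0], [-0.0, 0.001, -1.0]]
contact_force: [-2.4, 1.3, 4.6]
finger_gap: 0.297
grip_force: 60.0
t: 16.48
ee_pos: [0.6942, -0.06, -0.0075]
tool_rot: [[0.006, 1.0, 0.0], [1.0, -0.006, -0.0], [-0.0, 0.0, -1.0]]
contact_force: [-6.0, 0.4, 10.5]
finger_gap: 0.302
grip_force: 60.7
```

```bash
python3 -m crank '[[0,0,-0.02,0,0,0,42],[0,0,0,0,0,0,42],[0,0,0,0,0,0,42],[0,0,-0.4,0,0,0,42],[0,0,-0.8,0,0,0,42],[0,0,-0.9,0,0,0,42],[0,0,-0.9,0,0,0,42],[0,0,-0.6,0,0,0,42],[0,0,-0.4,0,0,0,42],[0,0,0,0,0,0,42]]'
python3 -m crank '[[0.4,-0.4,0,0,0,0,42],[0.5,-0.6,0,0,0,0,42],[0.5,-0.6,0,0,0,0,42],[0.38,-0.4,0,0,0,0,42],[0,0,0,0,0,0,42],[0,0,0,0,0,0,42]]'
python3 - <<'E'
from h import *
s=get_state();print(s['ee_pos'])
snap('wrist','w7');P=pts('w7');z=P[...,2]
for c in[(.615,.011),(.4645,.0055),(.694,-.06)]:
    m=(np.linalg.norm(P[...,:2]-c,axis=-1)<.02)&((abs(z-.106)<.006)|(abs(z-.049)<.006));print(rect(P,m) if m.sum()>5 else 0)
E
```

```text
t: 17.32
ee_pos: [0.6966, -0.0605, 0.1575]
tool_rot: [[0.007, 1.0, 0.01], [1.0, -0.007, -0.002], [-0.002, 0.01, -1.0]]
contact_force: [1.4, 0.4, 1.4]
finger_gap: 0.49
grip_force: 0.0
t: 17.82
ee_pos: [0.613, 0.0126, 0.1498]
tool_rot: [[0.005, 1.0, -0.001], [1.0, -0.005, 0.0], [0.0, -0.001, -1.0]]
contact_force: [0.0, -0.4, 1.3]
finger_gap: 0.486
grip_force: 0.0
[0.61300306 0.0126071  0.14976623]
(array([615.2,  11.3]), array([24.8, 24.4]), 46.14, 813, 106.9)
(array([464.3,   5.5]), array([25.2, 24.7]), 5.15, 893, 106.7)
(array([697.2, -56.9]), array([16.8, 25.4]), 30.98, 340, 50.0)
```

```bash
python3 -m crank '[[-0.03,0.05,0.4,0,0,0,42],[0,0,0.7,0,0,0,42],[0,0,0.7,0,0,0,42],[0,0,0.5,0,0,0,42],[0,0,0.25,0,0,0,42],[0,0,0,0,0,0,42],[0,0,0,0,0,0,10],[0,0,0,0,0,0,10],[0,0,0,0,0,0,10],[0,0,0,0,0,0,10]]'
python3 -m crank '[[0,0,0,0,0,0,10],[0,0,-0.2,0,0,0,10],[0,0,-0.5,0,0,0,10],[0,0,-0.7,0,0,0,10],[0,0,-0.7,0,0,0,10],[0,0,-0.4,0,0,0,10],[0,0,0,0,0,0,10],[0,0,0,0,0,0,10]]'
python3 -m crank '[[-0.15,0.4,0,0,0,0,10],[-0.2,0.6,0,0,0,0,10],[-0.2,0.6,0,0,0,0,10],[-0.1,0.4,0,0,0,0,10],[0,0,0,0,0,0,10],[0,0,0.4,0,0,0,10],[0,0,0.7,0,0,0,10],[0,0,0.7,0,0,0,10],[0,0,0.7,0,0,0,10],[0,0,0.6,0,0,0,10]]'
python3 -m crank '[[0,0,0.4,0,0,0,10],[0,0,0.2,0,0,0,10],[0,0,0.08,0,0,0,10],[0,0,0,0,0,0,10],[0,0,0.05,0,0,0,10],[0,0,0,0,0,0,10]]'
```

```text
t: 18.7
ee_pos: [0.6169, 0.0105, 0.0499]
tool_rot: [[0.007, 1.0, 0.002], [1.0, -0.007, -0.0], [-0.0, 0.002, -1.0]]
contact_force: [0.2, 1.1, -1.8]
finger_gap: 0.299
grip_force: 59.0
t: 19.37
ee_pos: [0.6166, 0.0106, 0.1499]
tool_rot: [[0.006, 1.0, 0.003], [1.0, -0.006, -0.0], [-0.0, 0.003, -1.0]]
contact_force: [-0.9, 0.0, -1.9]
finger_gap: 0.296
grip_force: 59.2
t: 20.2
ee_pos: [0.6928, -0.0151, 0.0204]
tool_rot: [[0.006, 1.0, -0.005], [1.0, -0.006, 0.001], [0.001, -0.005, -1.0]]
contact_force: [-0.2, 0.3, -1.9]
finger_gap: 0.294
grip_force: 59.3
t: 20.7
ee_pos: [0.697, -0.016, -0.003]
tool_rot: [[0.007, 1.0, 0.003], [1.0, -0.007, -0.001], [-0.0, 0.003, -1.0]]
contact_force: [0.4, 0.6, -0.7]
finger_gap: 0.296
grip_force: 59.3
```

```bash
python3 -m crank '[[0,0,0.05,0,0,0,10],[0,0,0.03,0,0,0,10],[0,0,0.0,0,0,0,10]]'
python3 -m crank '[[0,0,0.03,0,0,0,10],[0,0,0.0,0,0,0,10]]'
```

```text
t: 20.95
ee_pos: [0.6962, -0.0159, -0.0074]
tool_rot: [[0.007, 1.0, 0.001], [1.0, -0.007, -0.0], [-0.0, 0.001, -1.0]]
contact_force: [0.3, 0.9, -2.0]
finger_gap: 0.297
grip_force: 59.6
t: 21.12
ee_pos: [0.6962, -0.0159, -0.0074]
tool_rot: [[0.006, 1.0, 0.0], [1.0, -0.006, -0.0], [-0.0, 0.0, -1.0]]
contact_force: [-2.9, 0.4, 6.1]
finger_gap: 0.295
grip_force: 60.2
```

```bash
python3 -m crank '[[0,0,-0.02,0,0,0,42],[0,0,0,0,0,0,42],[0,0,0,0,0,0,42],[0,0,-0.4,0,0,0,42],[0,0,-0.8,0,0,0,42],[0,0,-0.9,0,0,0,42],[0,0,-0.9,0,0,0,42],[0,0,-0.6,0,0,0,42],[0,0,-0.35,0,0,0,42],[0,0,0,0,0,0,42]]'
python3 -m crank '[[0.04,-0.5,0,0,0,0,42],[0.1,-0.8,0,0,0,0,42],[0.1,-0.8,0,0,0,0,42],[0.1,-0.8,0,0,0,0,42],[0.1,-0.9,0,0,0,0,42],[0.1,-0.9,0,0,0,0,42],[0,-0.7,0,0,0,0,42],[0,-0.4,0,0,0,0,42],[0,0,0,0,0,0,42],[0,0,0,0,0,0,42]]'
```

```text
t: 21.95
ee_pos: [0.6984, -0.0162, 0.1554]
tool_rot: [[0.007, 1.0, 0.008], [1.0, -0.007, -0.002], [-0.001, 0.008, -1.0]]
contact_force: [0.9, 0.1, 0.7]
finger_gap: 0.492
grip_force: 0.0
t: 22.78
ee_pos: [0.463, 0.0075, 0.1485]
tool_rot: [[0.007, 1.0, -0.002], [1.0, -0.007, 0.001], [0.0, -0.002, -1.0]]
contact_force: [-0.2, 0.8, 1.1]
finger_gap: 0.492
grip_force: 0.0
```

```bash
python3 -m crank '[[-0.03,0,0.4,0,0,0,42],[0,0,0.7,0,0,0,42],[0,0,0.7,0,0,0,42],[0,0,0.5,0,0,0,42],[0,0,0.2,0,0,0,42],[0,0,0,0,0,0,42],[0,0,0,0,0,0,10],[0,0,0,0,0,0,10],[0,0,0,0,0,0,10],[0,0,0,0,0,0,10]]'
python3 -m crank '[[0,0,0,0,0,0,10],[0,0,-0.2,0,0,0,10],[0,0,-0.5,0,0,0,10],[0,0,-0.7,0,0,0,10],[0,0,-0.7,0,0,0,10],[0,0,-0.4,0,0,0,10],[0,0,0,0,0,0,10],[0,0,0,0,0,0,10]]'
python3 -m crank '[[-0.2,0.5,0,0,0,0,10],[-0.4,0.8,0,0,0,0,10],[-0.4,0.8,0,0,0,0,10],[-0.4,0.8,0,0,0,0,10],[-0.4,0.9,0,0,0,0,10],[-0.4,0.9,0,0,0,0,10],[-0.3,0.65,0,0,0,0,10],[-0.25,0.4,0,0,0,0,10],[0,0,0,0,0,0,10],[0,0,0,0,0,0,10]]'
python3 -m crank '[[0,0,0.4,0,0,0,10],[0,0,0.7,0,0,0,10],[0,0,0.7,0,0,0,10],[0,0,0.7,0,0,0,10],[0,0,0.6,0,0,0,10],[0,0,0.4,0,0,0,10],[0,0,0.2,0,0,0,10],[0,0,0.1,0,0,0,10],[0,0,0,0,0,0,10],[0,0,0,0,0,0,10]]'
```

```text
t: 23.62
ee_pos: [0.4649, 0.0059, 0.0508]
tool_rot: [[0.006, 1.0, 0.002], [1.0, -0.006, -0.0], [-0.0, 0.002, -1.0]]
contact_force: [-0.4, -0.3, -1.4]
finger_gap: 0.292
grip_force: 59.0
t: 24.28
ee_pos: [0.4645, 0.006, 0.1508]
tool_rot: [[0.007, 1.0, 0.002], [1.0, -0.007, -0.001], [-0.001, 0.002, -1.0]]
contact_force: [-0.2, -0.0, -1.7]
finger_gap: 0.296
grip_force: 59.2
t: 25.12
ee_pos: [0.6921, -0.1054, 0.1467]
tool_rot: [[0.007, 1.0, -0.005], [1.0, -0.007, 0.002], [0.002, -0.005, -1.0]]
contact_force: [-0.1, -0.2, -1.9]
finger_gap: 0.297
grip_force: 59.4
t: 25.95
ee_pos: [0.6942, -0.1056, -0.0007]
tool_rot: [[0.007, 1.0, 0.002], [1.0, -0.007, -0.001], [-0.001, 0.002, -1.0]]
contact_force: [-0.3, 0.5, -1.1]
finger_gap: 0.293
grip_force: 59.4
```

```bash
python3 -m crank '[[0,0,0.06,0,0,0,10],[0,0,0.05,0,0,0,10],[0,0,0.0,0,0,0,10]]'
python3 -m crank '[[0,0,0.03,0,0,0,10],[0,0,0.0,0,0,0,10]]'
python3 -m crank '[[0,0,0.02,0,0,0,10],[0,0,0.0,0,0,0,10]]'
```

```text
t: 26.2
ee_pos: [0.6935, -0.1055, -0.0061]
tool_rot: [[0.007, 1.0, 0.001], [1.0, -0.007, -0.0], [-0.0, 0.001, -1.0]]
contact_force: [0.8, 1.3, -1.7]
finger_gap: 0.291
grip_force: 59.4
t: 26.37
ee_pos: [0.6936, -0.1055, -0.0063]
tool_rot: [[0.006, 1.0, 0.0], [1.0, -0.006, -0.0], [-0.0, 0.0, -1.0]]
contact_force: [-3.3, -0.1, 5.1]
finger_gap: 0.296
grip_force: 60.1
t: 26.53
ee_pos: [0.6936, -0.1055, -0.0063]
tool_rot: [[0.006, 1.0, -0.0], [1.0, -0.006, -0.0], [-0.0, -0.0, -1.0]]
contact_force: [-5.9, 3.1, 9.9]
finger_gap: 0.299
grip_force: 60.4
```

```bash
python3 -m crank '[[0,0,-0.02,0,0,0,42],[0,0,0,0,0,0,42],[0,0,0,0,0,0,42],[0,0,-0.4,0,0,0,42],[0,0,-0.8,0,0,0,42],[0,0,-0.9,0,0,0,42],[0,0,-0.9,0,0,0,42],[0,0,-0.9,0,0,0,42],[0,0,-0.8,0,0,0,42],[0,0,-0.4,0,0,0,42]]'
python3 -m crank '[[-0.5,-0.6,0,0,0,0,42],[-0.6,-0.76,0,0,0,0,42],[-0.6,-0.76,0,0,0,0,42],[-0.6,-0.76,0,0,0,0,42],[-0.6,-0.76,0,0,0,0,42],[-0.6,-0.76,0,0,0,0,42],[-0.6,-0.76,0,0,0,0,42],[-0.6,-0.76,0,0,0,0,42],[-0.6,-0.76,0,0,0,0,42],[-0.45,-0.67,0,0,0,0,42]]'
python3 -m crank '[[0,0,0,0,0,0.9,42],[0,0,0,0,0,0.95,42],[0,0,0,0,0,0.95,42],[0,0,0,0,0,0.95,42],[0,0,0,0,0,0.95,42],[0,0,0,0,0,0.95,42],[0,0,0,0,0,0.95,42],[0,0,0,0,0,0.95,42],[0,0,0,0,0,0.95,42],[0,0,0,0,0,0.95,42]]'
python3 -m crank '[[0,0,0,0,0,0.95,42],[0,0,0,0,0,0.95,42],[0,0,0,0,0,0.91,42],[0,0,0,0,0,0,42],[0,0,0,0,0,0,42],[0,0,0,0,0,0,42]]'
python3 - <<'E'
from h import *
s=get_state();print(s['ee_pos'],s['tool_rot'].round(3).tolist(),s['joint_positions'].round(2))
snap('wrist','w8');snap('top','t8');snap('side','s8')
P=pts('w8');z=P[...,2];I=load('w8')['p'].astype(int)
r=(abs(P[...,0]-.435)<.09)&(abs(P[...,1]+.338)<.06)
print('grip',rect(P,clean(r&(z>.055)&(z<.08))));print('foot',rect(P,clean(r&(z>.012)&(z<.022)&(I.sum(2)>400))))
a=cv2.resize(cv2.imread('pics/w8.png'),(427,320));b=cv2.resize(cv2.imread('pics/s8.png')[100:250,150:324],(371,320));cv2.imwrite('pics/w8b.png',np.hstack([a,b]))
E
```

```text
t: 27.37
ee_pos: [0.6954, -0.106, 0.2037]
tool_rot: [[0.007, 1.0, 0.009], [1.0, -0.007, -0.003], [-0.003, 0.009, -1.0]]
contact_force: [0.3, -0.7, 0.9]
finger_gap: 0.491
grip_force: 0.0
t: 28.2
ee_pos: [0.3959, -0.3349, 0.1975]
tool_rot: [[0.007, 1.0, 0.001], [1.0, -0.007, -0.002], [-0.002, 0.001, -1.0]]
contact_force: [-0.2, -0.7, 0.3]
finger_gap: 0.492
grip_force: 0.0
t: 29.03
ee_pos: [0.3978, -0.3336, 0.1973]
tool_rot: [[0.911, 0.412, 0.001], [0.412, -0.911, -0.001], [0.0, 0.001, -1.0]]
contact_force: [0.2, 0.1, -0.6]
finger_gap: 0.484
grip_force: 0.0
t: 29.53
ee_pos: [0.3978, -0.3335, 0.1968]
tool_rot: [[0.995, 0.095, 0.0], [0.095, -0.995, -0.001], [0.0, 0.001, -1.0]]
contact_force: [0.3, 0.4, 1.2]
finger_gap: 0.49
grip_force: 0.0
[ 0.39777545 -0.33354261  0.19675669] [[0.995, 0.095, 0.0], [0.095, -0.995, -0.001], [0.0, 0.001, -1.0]] [-0.92 -0.06  1.9  -0.    1.3   0.56]
grip (array([ 435.1, -339. ]), array([72.7, 24. ]), 6.57, 1675, 67.6)
foot (array([ 435. , -338.8]), array([118.9,  39.8]), 5.94, 1717, 17.8)
```

View pics/w8b.png

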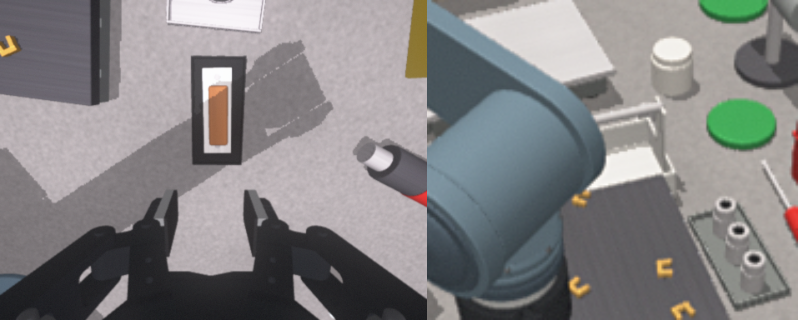

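All three sleeves stand in the parts tray. The scraper is at (0.435,-0.339), yaw about 6°, in the holder, and I'll grip it now.

```bash
python3 -m crank '[[0.5,0.12,0,0,0,-0.07,42],[0.42,0.1,0,0,0,0,42],[0,0,0.6,0,0,0,42],[0,0,0.8,0,0,0,42],[0,0,0.8,0,0,0,42],[0,0,0.8,0,0,0,42],[0,0,0.8,0,0,0,42],[0,0,0.6,0,0,0,42],[0,0,0.4,0,0,0,42],[0,0,0.2,0,0,0,42]]'
python3 -m crank '[[0,0,0,0,0,0,42],[0,0,0,0,0,0,42],[0,0,0,0,0,0,10],[0,0,0,0,0,0,10],[0,0,0,0,0,0,10],[0,0,0,0,0,0,10],[0,0,0,0,0,0,10]]'
```

```text
t: 30.52
ee_pos: [0.4338, -0.3371, -0.0066]
tool_rot: [[0.995, 0.102, -0.003], [0.102, -0.995, 0.004], [-0.003, -0.004, -1.0]]
contact_force: [-0.5, 1.3, -0.1]
finger_gap: 0.496
grip_force: 0.0
t: 31.1
ee_pos: [0.4363, -0.3399, -0.002]
tool_rot: [[0.995, 0.101, 0.002], [0.101, -0.995, -0.002], [0.002, 0.003, -1.0]]
contact_force: [-0.7, 1.0, 6.9]
finger_gap: 0.27
grip_force: 60.1
```

```bash
python3 -m crank '[[0,0,-0.2,0,0,0,10],[0,0,-0.5,0,0,0,10],[0,0,-0.7,0,0,0,10],[0,0,-0.7,0,0,0.4,10],[0,0,-0.5,0,0,0.4,10],[0,0,-0.2,0,0,0.35,10],[0,0,0,0,0,0,10]]'
python3 -m crank '[[0,-0.5,0,0,0,0,10],[0,-0.8,0,0,0,0,10],[0,-0.8,0,0,0,0,10],[0.4,-0.8,0,0,0,0,10],[0.7,-0.76,0,0,0,0,10],[0.7,-0.5,0,0,0,0,10],[0.7,0,0,0,0,0,10],[0.55,0,0,0,0,0,10],[0,0,0,0,0,0,10],[0,0,0,0,0,0,10]]'
python3 - <<'E'
from h import *
s=get_state();print(s['ee_pos'],s['tool_rot'].round(3).tolist(),s['grip_force'])
snap('wrist','w9');snap('top','t9');snap('side','s9')
for f in('w6','w9','t9','s9'):
    P=pts(f);I=load(f)['p'];h=cv2.cvtColor(I,cv2.COLOR_RGB2HSV).astype(int);z=P[...,2]
    b=(h[...,0]>10)&(h[...,0]<28)&(h[...,1]>120)&(h[...,2]>90)&(abs(z-.066)<.01)&(abs(P[...,0]-.54)<.11)&(abs(P[...,1]+.06)<.13)
    n,l,st,c=cv2.connectedComponentsWithStats(b.astype(np.uint8))
    for i in range(1,n):
        if st[i,4]>8: q=P[l==i];print(f,st[i,4],(q.min(0)*1000).round(0)[:2],(q.max(0)*1000).round(0)[:2])
a=np.hstack([cv2.resize(cv2.imread('pics/w9.png'),(440,330)),cv2.resize(cv2.imread('pics/s9.png')[80:310,100:351],(360,330))]);cv2.imwrite('pics/w9b.png',a)
E
```

```text
t: 31.68
ee_pos: [0.4362, -0.3397, 0.1111]
tool_rot: [[0.999, -0.037, 0.003], [-0.037, -0.999, -0.004], [0.003, 0.004, -1.0]]
contact_force: [0.8, -0.2, -2.6]
finger_gap: 0.273
grip_force: 59.3
t: 32.52
ee_pos: [0.5628, -0.176, 0.1066]
tool_rot: [[0.999, -0.035, -0.003], [-0.035, -0.999, 0.001], [-0.003, -0.001, -1.0]]
contact_force: [-0.2, -0.0, -2.8]
finger_gap: 0.275
grip_force: 59.6
[ 0.56275882 -0.17604038  0.10658847] [[0.999, -0.035, -0.003], [-0.035, -0.999, 0.001], [-0.003, -0.001, -1.0]] 59.557650089263916
w6 27 [522.  27.] [536.  36.]
w6 164 [ 479. -103.] [503. -78.]
w6 162 [ 579. -109.] [598. -85.]
w6 135 [ 576. -172.] [ 597. -150.]
w9 458 [ 577. -109.] [599. -83.]
w9 47 [525.  26.] [536.  33.]
t9 26 [ 581. -106.] [597. -86.]
t9 24 [525.  30.] [544.  52.]
t9 26 [480. -98.] [500. -79.]
s9 36 [519.  27.] [540.  49.]
s9 49 [ 477. -102.] [499. -77.]
s9 9 [ 590. -168.] [ 595. -160.]
s9 10 [ 573. -171.] [ 579. -162.]
```

View pics/w9b.png

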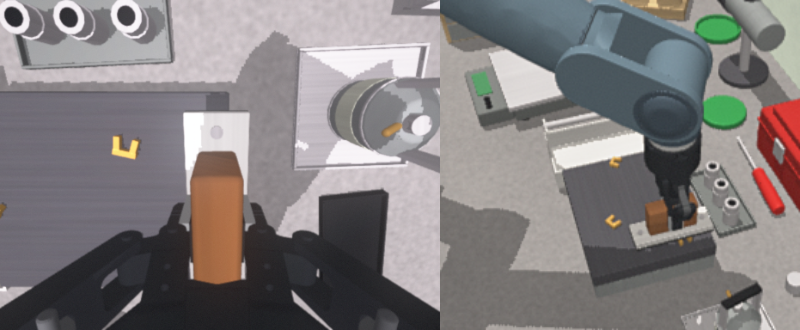

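Chip B actually lies at x 574–597, y -172 to -150, so I'll start the wipe behind it. Pass 1 takes A and B (foot centre x≈0.60) and pass 2 takes C and D (x≈0.51).

```bash
python3 -m crank '[[0.46,0.3,0,0,0,0,10],[0.46,0.35,0,0,0,0,10],[0,0,0,0,0,0,10],[0,0,0.5,0,0,0,10],[0,0,0.4,0,0,0,10],[0,0,0.2,0,0,0,10],[0,0,0.05,0,0,0,10],[0,0,0,0,0,0,10],[0,0,0,0,0,0,10]]'
python3 -m crank '[[0,0,0.06,0,0,0,10],[0,0,0,0,0,0,10],[0,0,0,0,0,0,10]]'
```

```text
t: 33.42
ee_pos: [0.5992, -0.2044, 0.0631]
tool_rot: [[0.999, -0.037, 0.001], [-0.037, -0.999, -0.001], [0.001, 0.0, -1.0]]
contact_force: [-0.0, 0.3, -1.6]
finger_gap: 0.275
grip_force: 59.8
t: 33.67
ee_pos: [0.5993, -0.2043, 0.0604]
tool_rot: [[0.999, -0.036, 0.001], [-0.036, -0.999, -0.0], [0.001, 0.0, -1.0]]
contact_force: [-0.4, 0.1, -2.2]
finger_gap: 0.273
grip_force: 59.8
```

```bash
python3 -m crank '[[0,0,0.05,0,0,0,10],[0,0,0,0,0,0,10],[0,0,0,0,0,0,10]]'
python3 -m crank '[[0,0,0.03,0,0,0,10],[0,0,0,0,0,0,10],[0,0,0,0,0,0,10]]'
python3 -m crank '[[0,0,0.03,0,0,0,10],[0,0,0,0,0,0,10],[0,0,0,0,0,0,10]]'
```

```text
t: 33.92
ee_pos: [0.5989, -0.2041, 0.0577]
tool_rot: [[0.999, -0.037, -0.0], [-0.037, -0.999, 0.0], [-0.0, -0.0, -1.0]]
contact_force: [0.2, 0.2, -1.7]
finger_gap: 0.271
grip_force: 59.8
t: 34.17
ee_pos: [0.5989, -0.2041, 0.0565]
tool_rot: [[0.999, -0.037, -0.0], [-0.037, -0.999, 0.0], [-0.0, -0.0, -1.0]]
contact_force: [-0.3, 0.3, -1.0]
finger_gap: 0.274
grip_force: 59.8
t: 34.42
ee_pos: [0.5989, -0.2041, 0.0553]
tool_rot: [[0.999, -0.037, -0.0], [-0.037, -0.999, 0.0], [-0.0, -0.0, -1.0]]
contact_force: [0.7, 0.4, -2.8]
finger_gap: 0.273
grip_force: 59.8
```

```bash
python3 -m crank '[[0,-0.2,0,0,0,0,10],[0,-0.36,0,0,0,0,10],[0,-0.36,0,0,0,0,10],[0,-0.36,0,0,0,0,10],[0,-0.36,0,0,0,0,10],[0,-0.36,0,0,0,0,10],[0,-0.36,0,0,0,0,10],[0,-0.36,0,0,0,0,10],[0,-0.36,0,0,0,0,10],[0,-0.36,0,0,0,0,10]]'
python3 -m crank '[[0,-0.36,0,0,0,0,10],[0,-0.36,0,0,0,0,10],[0,-0.36,0,0,0,0,10],[0,-0.36,0,0,0,0,10],[0,-0.36,0,0,0,0,10],[0,-0.36,0,0,0,0,10],[0,-0.36,0,0,0,0,10],[0,-0.3,0,0,0,0,10],[0,-0.3,0,0,0,0,10],[0,0,0,0,0,0,10]]'
python3 - <<'E'
from h import *
s=get_state();print(s['ee_pos'])
snap('wrist','w10');snap('side','s10')
cv2.imwrite('pics/w10b.png',np.hstack([cv2.resize(cv2.imread('pics/w10.png'),(440,330)),cv2.resize(cv2.imread('pics/s10.png')[80:310,100:351],(360,330))]))
E
```

```text
t: 35.25
ee_pos: [0.6041, -0.0651, 0.0554]
tool_rot: [[0.999, -0.036, 0.0], [-0.036, -0.999, -0.0], [0.0, -0.0, -1.0]]
contact_force: [-0.3, -1.1, -2.6]
finger_gap: 0.273
grip_force: 59.7
t: 36.08
ee_pos: [0.6085, 0.0604, 0.0553]
tool_rot: [[0.999, -0.034, -0.0], [-0.034, -0.999, 0.001], [-0.0, -0.001, -1.0]]
contact_force: [-0.6, 0.7, -1.7]
finger_gap: 0.276
grip_force: 59.7
[0.60852329 0.06035231 0.05533789]
```

View pics/w10b.png

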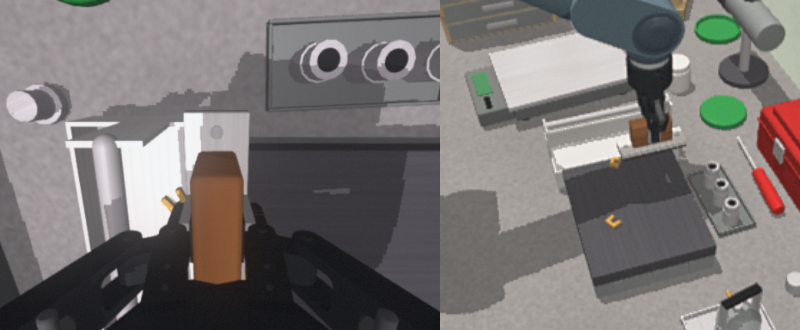

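Chips A and B are in the pan, one visible at crop (175,198). C at (615,160) and D at (612,220) are still on the plate. Starting pass 2.

```bash
python3 -m crank '[[0,0,-0.4,0,0,0,10],[0,0,-0.5,0,0,0,10],[0,0,-0.3,0,0,0,10],[-0.4,0.7,0,0,0,0,10],[-0.5,0.9,0,0,0,0,10],[-0.5,0.9,0,0,0,0,10],[-0.5,0.9,0,0,0,0,10],[-0.42,0.9,0,0,0,0,10],[0,0.8,0,0,0,0,10],[0,0,0,0,0,0,10]]'
python3 -m crank '[[0,0,0,0,0,0,10],[0,0,0.5,0,0,0,10],[0,0,0.4,0,0,0,10],[0,0,0.2,0,0,0,10],[0,0,0.08,0,0,0,10],[0,0,0,0,0,0,10],[0,0,0,0,0,0,10]]'
python3 - <<'E'
from h import *
snap('top','t11');snap('side','s11')
for f in('t11','s11'):
    P=pts(f);I=load(f)['p'];h=cv2.cvtColor(I,cv2.COLOR_RGB2HSV).astype(int);z=P[...,2]
    b=(h[...,0]>10)&(h[...,0]<28)&(h[...,1]>120)&(h[...,2]>90)&(z<.08)&(abs(P[...,0]-.54)<.15)&(P[...,1]>-.2)&(P[...,1]<.2)
    n,l,st,c=cv2.connectedComponentsWithStats(b.astype(np.uint8))
    for i in range(1,n):
        if st[i,4]>5: q=P[l==i];print(f,st[i,4],(q.min(0)*1000).round(0),(q.max(0)*1000).round(0))
E
```

```text
t: 37.02
ee_pos: [0.5079, -0.1481, 0.1044]
tool_rot: [[0.999, -0.043, 0.002], [-0.043, -0.999, -0.003], [0.002, 0.003, -1.0]]
contact_force: [0.3, 0.3, -0.9]
finger_gap: 0.268
grip_force: 60.2
t: 37.6
ee_pos: [0.5091, -0.1422, 0.0568]
tool_rot: [[0.999, -0.036, 0.001], [-0.036, -0.999, -0.001], [0.001, 0.0, -1.0]]
contact_force: [0.4, 0.1, -2.5]
finger_gap: 0.276
grip_force: 60.3
t11 10 [589.  76.  17.] [606.  83.  29.]
t11 8 [576.  93.  13.] [586. 109.  25.]
t11 25 [522.  31.  58.] [541.  52.  72.]
t11 17 [480. -95.  59.] [493. -79.  71.]
```

```bash
python3 -m crank '[[0,-0.2,0.03,0,0,0,10],[0,-0.36,0,0,0,0,10],[0,-0.36,0,0,0,0,10],[0,-0.36,0,0,0,0,10],[0,-0.36,0,0,0,0,10],[0,-0.36,0,0,0,0,10],[0,-0.36,0,0,0,0,10],[0,-0.36,0,0,0,0,10]]'
python3 -m crank '[[0,-0.36,0,0,0,0,10],[0,-0.36,0,0,0,0,10],[0,-0.36,0,0,0,0,10],[0,-0.36,0,0,0,0,10],[0,-0.36,0,0,0,0,10],[0,-0.3,0,0,0,0,10],[0,-0.24,0,0,0,0,10],[0,0,0,0,0,0,10],[0,0,-0.4,0,0,0,10],[0,0,-0.6,0,0,0,10]]'
python3 -m crank '[[0,0.4,-0.2,0,0,0,10],[0,0.8,0,0,0,0,10],[0,0.9,0,0,0,0,10],[0,0.9,0,0,0,0,10],[0,0.9,0,0,0,0,10],[0,0.8,0,0,0,0,10],[0,0,0,0,0,0,10]]'
python3 - <<'E'
from h import *
s=get_state();print(s['ee_pos'],s['grip_force'])
snap('wrist','w12');snap('top','t12');snap('side','s12')
for f in('t12','s12'):
    P=pts(f);I=load(f)['p'];h=cv2.cvtColor(I,cv2.COLOR_RGB2HSV).astype(int);z=P[...,2]
    b=(h[...,0]>10)&(h[...,0]<28)&(h[...,1]>120)&(h[...,2]>90)&(z<.08)&(abs(P[...,0]-.54)<.15)&(P[...,1]>-.2)&(P[...,1]<.2)
    n,l,st,c=cv2.connectedComponentsWithStats(b.astype(np.uint8))
    for i in range(1,n):
        if st[i,4]>5: q=P[l==i];print(f,st[i,4],(q.min(0)*1000).round(0),(q.max(0)*1000).round(0))
cv2.imwrite('pics/t12b.png',np.hstack([cv2.resize(cv2.imread('pics/t12.png')[160:270,190:330],(420,330)),cv2.resize(cv2.imread('pics/s12.png')[80:310,100:351],(360,330))]))
E
```

```text
t: 38.37
ee_pos: [0.5124, -0.0324, 0.0552]
tool_rot: [[0.999, -0.036, 0.0], [-0.036, -0.999, 0.0], [0.0, -0.0, -1.0]]
contact_force: [-0.5, -0.4, -2.2]
finger_gap: 0.27
grip_force: 60.2
t: 39.2
ee_pos: [0.5134, 0.06, 0.0928]
tool_rot: [[0.999, -0.036, -0.006], [-0.036, -0.999, 0.0], [-0.006, -0.0, -1.0]]
contact_force: [0.4, -0.2, -2.2]
finger_gap: 0.274
grip_force: 60.2
t: 39.78
ee_pos: [0.5091, -0.1337, 0.1037]
tool_rot: [[0.999, -0.042, 0.001], [-0.042, -0.999, -0.003], [0.002, 0.003, -1.0]]
contact_force: [-0.4, 0.3, -2.7]
finger_gap: 0.277
grip_force: 60.2
[ 0.50912761 -0.1336966   0.10371951] 60.24494647979736
t12 11 [589.  77.   9.] [606.  83.  31.]
t12 8 [576.  93.  18.] [586. 110.  24.]
t12 13 [507.  74.  11.] [524.  93.  24.]
t12 10 [485.  93.  15.] [495. 107.  22.]
s12 11 [482. 101.  17.] [494. 108.  23.]
```

View pics/t12b.png

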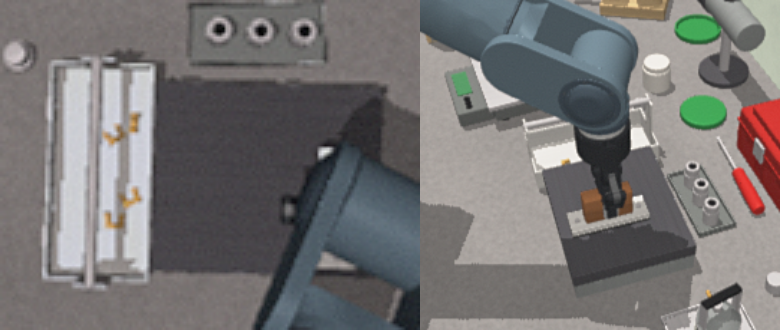

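All four chips are in the pan, at crop positions (135,122), (112,135), (130,197) and (113,220). Now I'll return the scraper.

```bash
python3 -m crank '[[-0.5,0.5,0,0,0,0,10],[-0.6,0.8,0,0,0,-0.3,10],[-0.6,0.8,0,0,0,-0.3,10],[0,0.8,0,0,0,-0.3,10],[0,0.8,0,0,0,-0.25,10],[0,0.8,0,0,0,0,10],[0,0.6,0,0,0,0,10],[0,0,0,0,0,0,10],[0,0,0,0,0,0,10]]'
python3 - <<'E'
from h import *
s=get_state();R=s['tool_rot'];print(s['ee_pos'],np.degrees(np.arctan2(R[1,0],R[0,0])));print((R.T@(np.array([.4335,-.3395,-.002])-s['ee_pos'])/.04).round(2))
E
```

```text
t: 40.68
ee_pos: [0.4484, -0.3298, 0.1028]
tool_rot: [[0.995, 0.101, -0.0], [0.101, -0.995, 0.001], [-0.0, -0.001, -1.0]]
contact_force: [0.4, 1.2, -2.4]
finger_gap: 0.272
grip_force: 60.5
[ 0.44838104 -0.32980454  0.10276984] 5.804689473345269
[-0.39  0.21  2.62]
```

```bash
python3 -m crank '[[-0.39,0.21,0,0,0,0,10],[0,0,0.4,0,0,0,10],[0,0,0.6,0,0,0,10],[0,0,0.6,0,0,0,10],[0,0,0.5,0,0,0,10],[0,0,0.3,0,0,0,10],[0,0,0.1,0,0,0,10],[0,0,0,0,0,0,10],[0,0,0,0,0,0,10]]'
python3 -m crank '[[0,0,0.05,0,0,0,10],[0,0,0.03,0,0,0,10],[0,0,0,0,0,0,10]]'
python3 -m crank '[[0,0,0.04,0,0,0,10],[0,0,0,0,0,0,10]]'
```

```text
t: 41.43
ee_pos: [0.4342, -0.34, 0.0039]
tool_rot: [[0.995, 0.102, 0.001], [0.102, -0.995, -0.001], [0.001, 0.001, -1.0]]
contact_force: [-0.3, -0.6, -2.4]
finger_gap: 0.274
grip_force: 60.5
t: 41.68
ee_pos: [0.4338, -0.3403, 0.0004]
tool_rot: [[0.995, 0.101, 0.001], [0.101, -0.995, -0.001], [0.001, 0.001, -1.0]]
contact_force: [0.8, 0.7, -1.9]
finger_gap: 0.274
grip_force: 60.5
t: 41.85
ee_pos: [0.4335, -0.34, -0.0018]
tool_rot: [[0.995, 0.101, 0.0], [0.101, -0.995, -0.0], [0.0, 0.0, -1.0]]
contact_force: [-0.2, 0.3, -2.3]
finger_gap: 0.275
grip_force: 60.5
```

```bash
python3 -m crank '[[0,0,0.03,0,0,0,10],[0,0,0,0,0,0,10]]'
python3 -m crank '[[0,0,0.03,0,0,0,10],[0,0,0,0,0,0,10]]'
```

```text
t: 42.02
ee_pos: [0.4336, -0.3402, -0.002]
tool_rot: [[0.995, 0.101, -0.0], [0.101, -0.995, 0.0], [-0.0, -0.0, -1.0]]
contact_force: [-3.9, 2.6, 5.5]
finger_gap: 0.273
grip_force: 61.3
t: 42.18
ee_pos: [0.4337, -0.3403, -0.002]
tool_rot: [[0.995, 0.101, -0.001], [0.101, -0.995, 0.0], [-0.001, -0.0, -1.0]]
contact_force: [-5.9, 6.7, 15.4]
finger_gap: 0.275
grip_force: 62.6
```

```bash
python3 -m crank '[[0,0,-0.02,0,0,0,42],[0,0,0,0,0,0,42],[0,0,0,0,0,0,42],[0,0,-0.4,0,0,0,42],[0,0,-0.8,0,0,0,42],[0,0,-0.9,0,0,0,42],[0,0,-0.9,0,0,0.4,42],[0,0,-0.9,0,0,0.4,42],[0,0,-0.9,0,0,0.35,42],[0,0,-0.9,0,0,0,42]]'
python3 -m crank '[[0,-0.6,-0.7,0,0,0,42],[0.02,-0.9,0,0,0,0,42],[0.02,-0.9,0,0,0,0,42],[0.02,-0.9,0,0,0,0,42],[0.02,-0.9,0,0,0,0,42],[0.02,-0.9,0,0,0,0,42],[0.02,-0.9,0,0,0,0,42],[0.02,-0.9,0,0,0,0,42],[0.02,-0.9,0,0,0,0,42],[0.02,-0.9,0,0,0,0,42]]'
python3 -m crank '[[0,-0.9,0,0,0,0,42],[0,-0.9,0,0,0,0,42],[0,-0.9,0,0,0,0,42],[0,-0.9,0,0,0,0,42],[0,-0.9,0,0,0,0,42],[0,-0.5,0,0,0,0,42],[0,0,0,0,0,0,42],[0,0,0,0,0,0,42],[0,0,0,0,0,0,42]]'
python3 - <<'E'
from h import *
s=get_state();R=s['tool_rot'];print(s['ee_pos'],np.degrees(np.arctan2(R[1,0],R[0,0])))
snap('wrist','w13');snap('side','s13');snap('top','t13')
for f in('w13','t13'):
    P=pts(f);z=P[...,2];I=load(f)['p'].astype(int)
    A=(abs(P[...,0]-.51)<.16)&(abs(P[...,1]-.37)<.12)
    print(f,'scale',rect(P,clean(A&(abs(z-.055)<.005))))
    B=(abs(P[...,0]-.545)<.15)&(abs(P[...,1]-.115)<.03)
    print(f,'bar',rect(P,clean(B&(abs(z-.119)<.006))))
    B=(abs(P[...,0]-.545)<.15)&(abs(P[...,1]-.115)<.065)
    m=B&(abs(z-.051)<.005);print(f,'rim',rect(P,m))
P=pts('s13');I=load('s13')['p'].astype(int);m=(abs(P[...,0]-.434)<.09)&(abs(P[...,1]+.34)<.06)
print('grip',rect(P,clean(m&(P[...,2]>.055)&(P[...,2]<.08))),'foot',rect(P,clean(m&(abs(P[...,2]-.017)<.004)&(I.sum(2)>450))))
cv2.imwrite('pics/w13b.png',np.hstack([cv2.resize(cv2.imread('pics/w13.png'),(440,330)),cv2.resize(cv2.imread('pics/s13.png')[80:384,50:382],(360,330))]))
E
```

```text
t: 43.02
ee_pos: [0.4333, -0.3397, 0.2262]
tool_rot: [[0.999, -0.038, 0.0], [-0.038, -0.999, 0.0], [0.0, -0.0, -1.0]]
contact_force: [0.5, -1.3, 0.4]
finger_gap: 0.492
grip_force: 0.0
t: 43.85
ee_pos: [0.4532, 0.0093, 0.2526]
tool_rot: [[0.999, -0.037, 0.001], [-0.037, -0.999, -0.0], [0.001, 0.0, -1.0]]
contact_force: [0.8, -0.1, 0.3]
finger_gap: 0.493
grip_force: 0.0
t: 44.6
ee_pos: [0.4607, 0.2069, 0.2523]
tool_rot: [[0.999, -0.037, -0.0], [-0.037, -0.999, -0.0], [-0.0, 0.0, -1.0]]
contact_force: [0.3, -1.0, -0.3]
finger_gap: 0.494
grip_force: 0.0
[0.46066767 0.20691843 0.2523422 ] -2.1086174276520833
w13 scale (array([511.9, 366.6]), array([270.2, 197. ]), 2.75, 35560, 55.7)
w13 bar (array([524.2, 119.7]), array([191.8,  33.9]), 1.4, 2511, 120.8)
w13 rim (array([535.5, 111.6]), array([114.1, 211. ]), 87.92, 2170, 52.3)
t13 scale (array([547.8, 370.9]), array([201.5, 197.7]), 3.02, 3473, 56.1)
t13 bar (array([547.2, 115.3]), array([ 30.1, 231.2]), 87.68, 309, 120.6)
t13 rim (array([546.3, 113.1]), array([116.2, 230.7]), 88.09, 205, 52.4)
grip (array([ 429.3, -339.7]), array([73.2, 25.4]), 6.5, 538, 67.3) foot (array([ 429.2, -339.5]), array([119.1,  41.5]), 6.64, 546, 18.1)
```

View pics/w13b.png

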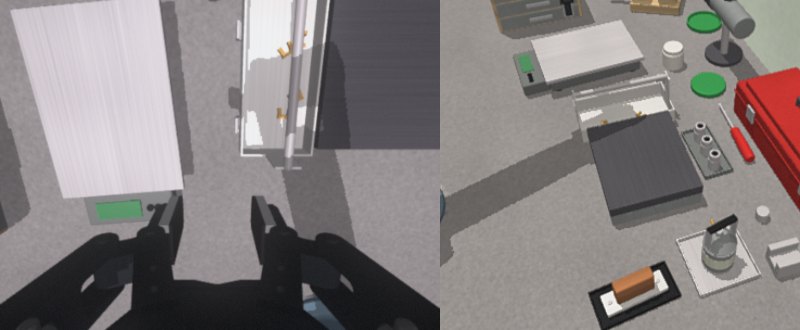

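The scale platform centre is (0.512,0.367), yaw 2.75°, and the pan bar runs along x at y≈0.113. The chips are all in the pan, the scraper stands in its holder, and the can and sleeves are in place. Now I'll grip the bar.

```bash
python3 -m crank '[[0.5,0.5,0,0,0,0,42],[0.7,0.7,0,0,0,0,42],[0.6,0.7,0,0,0,0,42],[0.37,0.37,0,0,0,0,42],[0,0,0.6,0,0,0,42],[0,0,0.8,0,0,0,42],[0,0,0.8,0,0,0,42],[0,0,0.6,0,0,0,42],[0,0,0,0,0,0,42],[0,0,0,0,0,0,42]]'
python3 - <<'E'
from h import *
s=get_state();R=s['tool_rot'];print(s['ee_pos'])
snap('wrist','w14');P=pts('w14');z=P[...,2]
m=(abs(P[...,1]-.115)<.02)&(abs(z-.118)<.006)&(P[...,0]<.66)
for x0 in(.56,.58,.6,.62,.64):
    q=P[m&(abs(P[...,0]-x0)<.006)]
    if len(q): print(x0,len(q),(np.percentile(q[:,1],[2,50,98])*1000).round(1),q[:,2].max().round(4))
m=(P[...,2]>.09)&(P[...,2]<.125)&(P[...,0]>.6)&(abs(P[...,1]-.12)<.03);print('x max',np.percentile(P[m][:,0],[98,99.5]))
E
```

```text
t: 45.58
ee_pos: [0.5433, 0.1127, 0.1398]
tool_rot: [[0.999, -0.038, -0.003], [-0.038, -0.999, -0.0], [-0.003, 0.0, -1.0]]
contact_force: [0.5, -0.2, 1.0]
finger_gap: 0.494
grip_force: 0.0
[0.54334319 0.11274966 0.13978391]
0.56 289 [107.1 112.9 118.6] 0.1233
0.58 320 [106.1 111.7 117.6] 0.1237
0.6 340 [105.6 111.3 116.7] 0.123
0.62 384 [105.  110.7 116.4] 0.1238
0.64 414 [104.4 109.9 115.5] 0.1238
x max [0.66005507 0.66137965]
```

```bash
python3 -m crank '[[0.03,-0.02,0.5,0,0,0,42],[0,0,0.7,0,0,0,42],[0,0,0.5,0,0,0,42],[0,0,0.17,0,0,0,42],[0,0,0,0,0,0,42],[0,0,0,0,0,0,3],[0,0,0,0,0,0,3],[0,0,0,0,0,0,3],[0,0,0,0,0,0,3],[0,0,0,0,0,0,3]]'
python3 -m crank '[[0,0,0,0,0,0,3],[0,0,-0.05,0,0,0,3],[0,0,-0.1,0,0,0,3],[0,0,-0.15,0,0,0,3],[0,0,-0.2,0,0,0,3],[0,0,-0.2,0,0,0,3],[0,0,-0.1,0,0,0,3],[0,0,0,0,0,0,3]]'
```

```text
t: 46.47
ee_pos: [0.5473, 0.1135, 0.0681]
tool_rot: [[0.999, -0.036, 0.004], [-0.036, -0.999, -0.002], [0.004, 0.001, -1.0]]
contact_force: [-1.2, -4.6, 6.0]
finger_gap: 0.116
grip_force: 58.6
t: 47.13
ee_pos: [0.5464, 0.1144, 0.0995]
tool_rot: [[0.999, -0.036, 0.003], [-0.036, -0.999, 0.0], [0.003, -0.0, -1.0]]
contact_force: [0.7, 0.5, -4.7]
finger_gap: 0.116
grip_force: 58.4
```

```bash
python3 -m crank '[[0,0,-0.1,0,0,0,3],[0,0,-0.2,0,0,-0.05,3],[0,0,-0.3,0,0,-0.1,3],[0,0,-0.3,0,0,-0.15,3],[0,0,-0.3,0,0,-0.15,3],[0,0,-0.3,0,0,-0.15,3],[0,0,-0.2,0,0,-0.1,3],[0,0,-0.1,0,0,0,3],[0,0,0,0,0,0,3]]'
python3 -m crank '[[0,-0.05,0,0,0,0,3],[0,-0.12,0,0,0,0,3],[-0.03,-0.2,0,0,0,0,3],[-0.03,-0.28,0,0,0,0,3],[-0.03,-0.35,0,0,0,0,3],[-0.03,-0.35,0,0,0,0,3],[-0.03,-0.35,0,0,0,0,3],[-0.03,-0.35,0,0,0,0,3],[-0.03,-0.35,0,0,0,0,3],[-0.03,-0.35,0,0,0,0,3]]'
python3 -m crank '[[-0.03,-0.35,0,0,0,0,3],[-0.03,-0.35,0,0,0,0,3],[-0.03,-0.35,0,0,0,0,3],[-0.03,-0.35,0,0,0,0,3],[-0.03,-0.35,0,0,0,0,3],[-0.03,-0.35,0,0,0,0,3],[-0.03,-0.35,0,0,0,0,3],[-0.03,-0.35,0,0,0,0,3],[-0.03,-0.35,0,0,0,0,3],[0,-0.3,0,0,0,0,3]]'
python3 -m crank '[[0,-0.2,0,0,0,0,3],[0,-0.1,0,0,0,0,3],[0,0,0,0,0,0,3],[0,0,0,0,0,0,3],[0,0,0,0,0,0,3]]'
```

```text
t: 47.88
ee_pos: [0.5462, 0.1143, 0.1714]
tool_rot: [[0.999, 0.047, 0.003], [0.047, -0.999, 0.0], [0.003, 0.0, -1.0]]
contact_force: [-0.2, -0.2, -5.0]
finger_gap: 0.121
grip_force: 58.4
t: 48.72
ee_pos: [0.5298, 0.2255, 0.1693]
tool_rot: [[0.999, 0.048, -0.001], [0.048, -0.999, 0.0], [-0.001, -0.0, -1.0]]
contact_force: [-0.0, -0.2, -5.0]
finger_gap: 0.118
grip_force: 58.5
t: 49.55
ee_pos: [0.5129, 0.3626, 0.1697]
tool_rot: [[0.999, 0.048, -0.0], [0.048, -0.999, 0.0], [-0.0, -0.0, -1.0]]
contact_force: [-0.2, -0.2, -4.3]
finger_gap: 0.116
grip_force: 58.5
t: 49.97
ee_pos: [0.5128, 0.3725, 0.1697]
tool_rot: [[0.999, 0.047, -0.0], [0.047, -0.999, -0.0], [-0.0, 0.0, -1.0]]
contact_force: [-0.9, 0.3, -5.6]
finger_gap: 0.122
grip_force: 58.5
```

```bash
python3 - <<'E'
from h import *
snap('top','t15');snap('side','s15');snap('wrist','w15')
for f in('t15','s15','w15'):
    P=pts(f);z=P[...,2];I=load(f)['p'].astype(int)
    A=(abs(P[...,0]-.51)<.16)&(abs(P[...,1]-.37)<.075)
    m=A&(z>.135)&(z<.168)&(I.sum(2)>330)
    if m.sum()>20: print(f,rect(P,m),np.percentile(P[m],[.5,99.5],axis=0).round(3).tolist())
P=pts('w15');z=P[...,2];m=(abs(P[...,1]-.37)<.06)&(z>.2)&(z<.235)&(P[...,0]>.54);
for x0 in(.56,.58,.6,.62):
    q=P[m&(abs(P[...,0]-x0)<.006)]; print(x0,len(q),(np.percentile(q[:,1],[2,50,98])*1000).round(1) if len(q) else 0)
print(np.percentile(P[m][:,0],99.5) if m.any() else 0)
a=cv2.resize(cv2.imread('pics/t15.png')[160:300,90:240],(395,370));b=cv2.resize(cv2.imread('pics/s15.png')[40:240,80:290],(390,370));cv2.imwrite('pics/t15b.png',np.hstack([a,b]))
E
```

```text
t15 (array([512.1, 375.6]), array([230.2, 112.5]), 2.51, 213, 154.2) [[0.399, 0.315, 0.138], [0.628, 0.435, 0.159]]
s15 (array([508.2, 372. ]), array([230.7, 120.6]), 2.68, 1157, 146.9) [[0.392, 0.311, 0.135], [0.624, 0.434, 0.165]]
w15 (array([547.6, 374.3]), array([156.2, 111. ]), 2.67, 4036, 154.2) [[0.471, 0.317, 0.136], [0.627, 0.432, 0.157]]
0.56 791 [369.6 375.3 381. ]
0.58 926 [370.5 376.2 382.1]
0.6 1047 [371.6 377.2 382.8]
0.62 1084 [362.1 377.8 394.3]
0.6234753571454499
```

View pics/t15b.png

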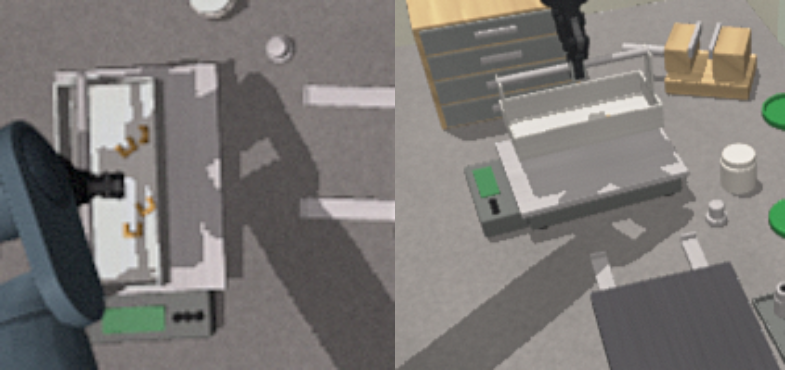

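The pan hangs level over the platform with all four chips inside, about 6 mm too far in +y. I'll correct that and lower it.

```bash
python3 -m crank '[[0.02,0.06,0,0,0,0,3],[0,0.1,0,0,0,0,3],[0,0,0.1,0,0,0,3],[0,0,0.2,0,0,0,3],[0,0,0.3,0,0,0,3],[0,0,0.3,0,0,0,3],[0,0,0.2,0,0,0,3],[0,0,0.12,0,0,0,3],[0,0,0.05,0,0,0,3],[0,0,0,0,0,0,3]]'
python3 -m crank '[[0,0,0.04,0,0,0,3],[0,0,0.03,0,0,0,3],[0,0,0,0,0,0,3],[0,0,0,0,0,0,3]]'
python3 -m crank '[[0,0,0.03,0,0,0,3],[0,0,0,0,0,0,3],[0,0,0,0,0,0,3]]'
```

```text
t: 50.95
ee_pos: [0.5134, 0.3666, 0.1181]
tool_rot: [[0.999, 0.047, -0.001], [0.047, -0.999, -0.001], [-0.001, 0.001, -1.0]]
contact_force: [-0.8, -0.1, -5.1]
finger_gap: 0.119
grip_force: 58.5
t: 51.28
ee_pos: [0.514, 0.3668, 0.1166]
tool_rot: [[0.999, 0.047, 0.001], [0.047, -0.999, 0.0], [0.001, -0.0, -1.0]]
contact_force: [0.7, -1.2, -5.4]
finger_gap: 0.115
grip_force: 58.5
t: 51.53
ee_pos: [0.5138, 0.3667, 0.115]
tool_rot: [[0.999, 0.047, -0.0], [0.047, -0.999, 0.0], [-0.0, -0.0, -1.0]]
contact_force: [0.4, 0.2, -4.7]
finger_gap: 0.114
grip_force: 58.5
```

```bash
python3 -m crank '[[0,0,0.03,0,0,0,3],[0,0,0,0,0,0,3],[0,0,0,0,0,0,3]]'
python3 -m crank '[[0,0,0.025,0,0,0,3],[0,0,0,0,0,0,3],[0,0,0,0,0,0,3]]'
python3 -m crank '[[0,0,0.02,0,0,0,3],[0,0,0,0,0,0,3],[0,0,0,0,0,0,3]]'
```

```text
t: 51.78
ee_pos: [0.5137, 0.3667, 0.1137]
tool_rot: [[0.999, 0.047, -0.0], [0.047, -0.999, -0.0], [-0.0, 0.0, -1.0]]
contact_force: [0.7, -0.8, -4.3]
finger_gap: 0.118
grip_force: 58.5
t: 52.03
ee_pos: [0.5141, 0.3666, 0.1133]
tool_rot: [[0.999, 0.047, 0.001], [0.047, -0.999, 0.0], [0.001, 0.0, -1.0]]
contact_force: [-0.8, -0.6, -1.6]
finger_gap: 0.119
grip_force: 58.9
t: 52.28
ee_pos: [0.5143, 0.3666, 0.1131]
tool_rot: [[0.999, 0.047, 0.001], [0.047, -0.999, -0.0], [0.001, 0.0, -1.0]]
contact_force: [-2.3, -3.8, 4.1]
finger_gap: 0.115
grip_force: 59.4
```

Standing on the platform. I'll release, rise and check the final scene.

```bash
python3 -m crank '[[0,0,-0.02,0,0,0,16],[0,0,0,0,0,0,20],[0,0,0,0,0,0,30],[0,0,0,0,0,0,40],[0,0,0,0,0,0,40],[0,0,-0.3,0,0,0,40],[0,0,-0.6,0,0,0,40],[0,0,-0.8,0,0,0,40],[0,0,-0.8,0,0,0,40],[0,0,-0.8,0,0,0,40]]'
python3 -m crank '[[-0.8,0.4,-0.3,0,0,0,40],[-0.8,0.8,0,0,0,0,40],[0,0.9,0,0,0,0,40],[0,0.9,0,0,0,0,40],[0,0.9,0,0,0,0,40],[0,0.6,0,0,0,0,40],[0,0,0,0,0,0,40],[0,0,0,0,0,0,40]]'
python3 - <<'E'
from h import *
snap('top','t16');snap('side','s16');snap('wrist','w16')
print(get_state()['ee_pos'])
for f in('t16','s16','w16'):
    P=pts(f);z=P[...,2];I=load(f)['p'].astype(int)
    A=(abs(P[...,0]-.51)<.16)&(abs(P[...,1]-.37)<.12)
    m=A&(z>.085)&(z<.108); s=A&(abs(z-.055)<.004)
    for n,mm in(('pan',m),('scale',s)):
        if mm.sum()>20: print(f,n,rect(P,mm))
cv2.imwrite('pics/t16b.png',np.hstack([cv2.resize(cv2.imread('pics/t16.png')[150:310,100:400],(450,240)),cv2.resize(cv2.imread('pics/s16.png')[60:384,50:460],(304,240))]))
E
```

```text
t: 53.12
ee_pos: [0.5136, 0.3667, 0.2472]
tool_rot: [[0.999, 0.047, 0.0], [0.047, -0.999, 0.0], [0.001, -0.0, -1.0]]
contact_force: [0.1, -0.1, 0.8]
finger_gap: 0.469
grip_force: 0.0
t: 53.78
ee_pos: [0.4611, 0.1858, 0.2578]
tool_rot: [[0.999, 0.045, 0.002], [0.045, -0.999, 0.001], [0.002, -0.001, -1.0]]
contact_force: [0.5, 0.1, 0.0]
finger_gap: 0.471
grip_force: 0.0
[0.46082438 0.1873453  0.25724846]
t16 pan (array([532.6, 370.2]), array([192.4, 112.1]), 2.73, 320, 96.1)
t16 scale (array([513.8, 369.7]), array([269.4, 197.9]), 2.58, 2089, 56.6)
s16 pan (array([509.6, 366. ]), array([230.4, 121.1]), 2.88, 778, 92.9)
s16 scale (array([508.7, 366.8]), array([270.2, 202.8]), 2.56, 1459, 56.7)
w16 pan (array([511.8, 366.4]), array([228.8, 111.6]), 2.74, 2968, 96.5)
w16 scale (array([506.8, 366.3]), array([258.2, 196.8]), 2.74, 19023, 56.8)
```

View pics/t16b.png

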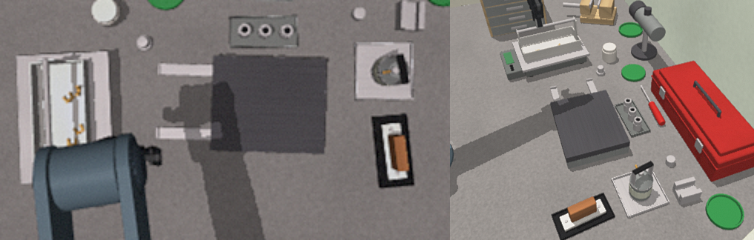

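The final view shows the pan on the scale, centred to about 1 mm and square, with all its chips. The plate is clear, and the can, sleeves and scraper are in place. I'll hand it in.

```bash
python3 -c "from cell import *; print(finish_job())"
```

```text
the job is handed in; nothing more can be done
None
```

The job is done and handed in, with no verdict returned: the can stands in the drip tray, all three sleeves are in the parts tray, the scraper is back upright in its holder, and the pan sits level and square on the scale, centred to about 1 mm, holding all four chips.

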